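# Load the lug feed rail

### The job

Shut the sliding gate at the low end of the sloping feed rail first, while the rail is still empty. Then slide both steel lugs into the rail from its high end, one behind the other in either order, each with its sloping side leading downhill, so that the first rests against the gate and the second rests against the first.

Things in the scene. Friction and masses are not known exactly. Their poses are not given: they have to be found in the camera images.
- rail: Sloping aluminium C-channel, 25 degrees, slick: a lug let go inside slides down by itself. Origin: centre line of the floor at the gate's inner face (low end), 40 mm above the bench. x: uphill along the floor; z: square off the floor; y: across, the side where the gate draws out. Inside 46 mm wide, walls 4 mm; two 4 mm lips, underside 16 mm off the floor, leave a 24 mm slot along the top.
- rail_mouth (a point): High, open end: point on the floor's centre line where the lips begin, at x = 190 mm of rail, axes as there. The lips run from here down to the gate. Lead-in uphill of it: the floor goes on 30 mm, walls (20 mm high) flare outward 16 degrees for 30 mm, lips flare upward 22 degrees for 18 mm, reaching about 26 mm off the floor.
- gate (a joint): Sliding gate at the rail's low end: a steel plate moving across the channel. 0 m = shut (plate across the channel end, against its stop); up to 0.055 m = drawn out along the rail's +y. Stays where it is left; needs about 2 N to slide.
- gate_knob (a point): Middle of the gate's black knob, 18 mm across and 22 mm high, square off the rail floor on an 8 mm stem; its top is 50 mm off the floor. In the frame of rail: x = -5, y = 44 + joint value, z = 39 mm; axes as there. Push it along the rail's -y, toward the channel, to shut the gate.
- lug_a: Dark steel lug, about 0.4 kg, standing on the bench: base 80 (x) x 40 (y) x 10 mm with a central upright web 14 mm thick (y), 75 mm high in all. The web is full height from x = -38 to +2 mm (square back), then slopes to the base at x = +36 mm. Origin: centre of the underside; z up; +x to the sloping end. Grip the web across y. In the rail the base runs under the lips, the web up through the slot.
- lug_b: The second lug, the same in every way as lug_a.
- lug_a_nose (a point): Front end of lug_a's base on the sloping side: 40 mm ahead (+x) of its origin, 5 mm above the underside.
- lug_b_nose (a point): The same point of lug_b.
Not all that is in view belongs to the job. Leave any blue look-alike of the lug_a alone.

How it is judged:
By the outcome, as a careful person would: the job done as asked, in the order asked, and still so for the second after the job is handed in, with the robot touching nothing.
It also fails if it takes over 72 s, if anything falls off the work surface, if the arm or the gripper's body presses on something with over 40 N, if the wrist force passes 120 N, or if a joint passes its speed limit or range.

### The arm

A 6-joint arm with a two-finger parallel gripper is mounted at the origin on the work surface; the furniture and walls round the work are solid. World frame = base frame: x ahead of the robot, y to its left, z up, the work surface at z = 0. Lengths are in m, angles in rad, forces in N, time in s.
With the tool pointing down it reaches from about 0.25 to 0.775 m from the base axis. Payload 4 kg.
Tool frame: the origin (TCP) lies on the mounting face of the last link; the fingertips stand 199 mm ahead of it and the grasp point (between the pads) lies 180 mm ahead of it (env.tip_reach is the distance from the TCP to the fingertips, in m); z points along the fingers, y is the direction in which the jaws open and shut (so a half turn about z gives the same grasp; the last joint's range is limited). The gripper opens to 94 mm and grips with 3 to 60 N. Pads are 16 mm wide; open, the fingers measure 119 mm over their backs; the gripper's body (75 mm by 177 mm) begins 78 mm behind the grasp point.
Start: joints at [1.17, 0.087, 1.371, -0, 1.684, -0.103], TCP at [0.161, 0.526, 0.405] pointing down, gripper open.
Joint ranges: [-3.1, 3.1], [-0.76, 2.03], [0.27, 2.55], [-1.08, 4.22], [0.17, 2.65], [-2.57, 2.57]. Speed limits (rad/s): [2.79, 2.79, 3.14, 3.14, 3.14, 3.14].

### API

Orientations are given as a rotation vector (axis times angle).
In Python, from cell import monitor, eyes, ticket, nets, env gives the robot as it stands.
- The arm moves only by the tool jog_arm, never from a script. Its argument "series" is a list of rows, each a list of 3 entries, a list of its own where there are three numbers: the finger opening in m, from 0 to 0.094, then the shift along the tool's x, y, z in m, then the turn about the tool's z in rad. A call has 1 to 10 rows; each row shifts and turns the commanded pose from where the row before left it, along the tool's axes as they then stand; what a row does not reach is not made up. A row lasts 1/10 s, in which the tool goes at most 50 mm and 8.59 degrees, less where a joint would pass 70% of its speed; a pose out of reach is approached as far as the arm can. A call with a gripper value outside its range is refused whole. The fingers move at their own pace and stop on an object; "squeeze" is the grip in N (left out, the last holds). Time passes only in rows, so rows that do not move let the fingers close. It gives the time, the measured TCP pose, the force and the opening at its end, in the units of the state.
- monitor.observe(): the state, without advancing time (a new reading comes with each control period).
- eyes.read_camera(name): name is "scene" or "top"; returns (picture, depth): 384x512x3 uint8, red, green, blue; 384x512 float32, m along the optical axis (not along the pixel's ray), 0 where there is no reading.
- eyes.camera_info(name): a dict with "fx", "fy", "cx", "cy" (pixels), "xyz" and "rotation" of the camera in the world. Camera axes: x right, y down, z forward; pixel columns grow to the right and rows downward; lengths in m; the calibration is good to about 2 mm. A picture is of the moment at which its call begins. camera_info takes no time and is no camera call.
- ticket.finish_job(): hands the job in, once; it reports no verdict.
Trained networks look in the newest picture that a camera, given by its name, has taken for a name from the list of things; names that differ only in an ending like _2 or _b are one class to them, and where a whole thing is asked for, a point or a joint stands for the part that bears it (a point fixed in the world has none). Each returns a list of dicts, best first, with "confidence" (0 to 1); they miss things now and then, are a little off and sometimes report something else, mostly with a low value. They report only what shows in the picture. A call takes as long as a camera call. They do not tell look-alikes from the thing itself.
- nets.look_for(camera, query): "centre" ([column, row] in pixels, amid what is visible of it).
- nets.cut_out(camera, query): "pixels" (384x512 bool, what is visible of it) and "centre" ([column, row] in pixels, amid what is visible of it).
The state is a dict: "clock": time; "joints": joint angles; "qvel": joint speeds; "joint_torque": joint torques, N m; "ee_pos": TCP position; "ee_rot": TCP orientation; "force": force on the tool from outside, world axes, zero at the start; "torque": the same for the moment, N m; "gripper_width": finger opening in m.
Only numpy, scipy, OpenCV 4.12 (cv2) and the standard library are available. Lean on these libraries where they do the work, as an engineer would, in place of code of your own. Each camera call takes 0.05 s, during which the arm holds its last target.

## Working session

There is one attempt and no reset: what is moved stays moved. The work goes in short steps, Python scripts to look and compute and a tool call to move; the robot and the scene stay as the last step left them, time stands still between calls to the robot, and variables do not carry over. Pictures are saved under pics/ and viewed, and the job is handed in when it is done.

Besides the shell and the picture viewer there is one more tool, called after "Emit:" as name(argument=value, ...) on one line, values as JSON. jog_arm: Moves the arm, as the interface text tells. Its arguments: {"type":"object","properties":{"series":{"type":"array"},"squeeze":{"type":"number"}},"required":["series"]}

```bash
ls; mkdir -p pics; python3 - <<'E'
from cell import monitor, eyes, env
import cv2,numpy as np
print(monitor.observe())
for n in("scene","top"):
    p,d=eyes.read_camera(n); cv2.imwrite(f"pics/{n}0.png",p[...,::-1]); np.savez(f"/tmp/{n}0.npz",p=p,d=d)
    print(n,eyes.camera_info(n))
E
```

```text
pics
{'clock': 0.0, 'joints': array([ 1.16991645e+00,  8.79696563e-02,  1.37222520e+00, -1.68352540e-07,
        1.68360024e+00, -1.03075609e-01]), 'qvel': array([-0.00024284, -0.00201992, -0.00148489, -0.00092252, -0.0017108 ,
       -0.00037459]), 'joint_torque': array([-1.45759611e-05, -3.40193796e+01, -3.02420712e+01,  7.18251150e-02,
        3.32641869e-02, -1.61130342e-04]), 'ee_pos': array([0.16133267, 0.52569662, 0.40351043]), 'ee_rot': array([-0.46598147, -3.10628485,  0.00334982]), 'force': array([-0.30780179,  0.64803729,  0.33896879]), 'torque': array([0.009138  , 0.02731086, 0.01097205]), 'gripper_width': 0.09366699108675566}
scene {'fx': 384.4726187627808, 'fy': 384.4726187627808, 'cx': 253.5477057458146, 'cy': 191.04599678349524, 'xyz': array([-0.20512817, -0.46477374,  0.57051726]), 'rotation': array([-1.95747876,  0.86429018, -0.50311247])}
top {'fx': 482.00847679038804, 'fy': 482.00847679038804, 'cx': 256.62367789909854, 'cy': 175.08370152187206, 'xyz': array([0.21476583, 0.07272196, 1.58835737]), 'rotation': array([-2.1658929 ,  2.14831393, -0.12873586])}
```

View pics/scene0.png

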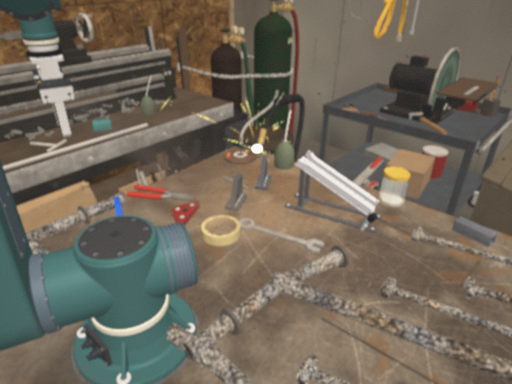

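View pics/top0.png

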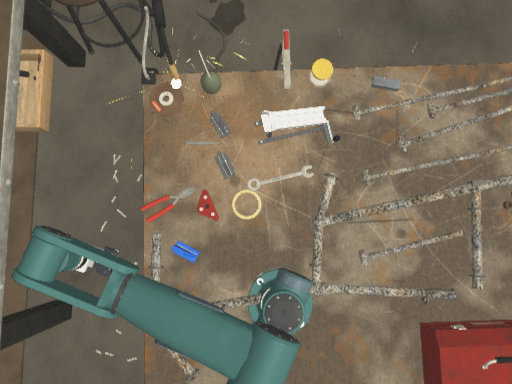

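```bash
cat > h.py <<'E'
import numpy as np,cv2
from scipy.spatial.transform import Rotation as R
from cell import monitor, eyes, nets, env
def info(n):
    i=eyes.camera_info(n); return i,R.from_rotvec(i["rotation"]).as_matrix()
def w2p(n,P):
    i,M=info(n); c=(np.atleast_2d(P)-i["xyz"])@M
    return np.c_[c[:,0]/c[:,2]*i["fx"]+i["cx"],c[:,1]/c[:,2]*i["fy"]+i["cy"]]
def p2w(n,uv,d):
    i,M=info(n); uv=np.atleast_2d(uv); d=np.atleast_1d(d)
    c=np.c_[(uv[:,0]-i["cx"])/i["fx"]*d,(uv[:,1]-i["cy"])/i["fy"]*d,d]
    return c@M.T+i["xyz"]
def cloud(n,d):
    v,u=np.mgrid[:384,:512]; return p2w(n,np.c_[u.ravel(),v.ravel()],d.ravel()).reshape(384,512,3)
def onz(n,uv,z):
    a=p2w(n,uv,1.0); i,_=info(n); o=i["xyz"]; r=a-o
    return o+r*((z-o[2])/r[:,2])[:,None]
E
python3 - <<'E'
from h import *
for n in("scene","top"):
    for q in("lug_a","rail","gate_knob","rail_mouth","lug_a_nose"):
        try: r=nets.look_for(n,q)
        except Exception as e: print(e);continue
        print(n,q,[(np.round(x["centre"],1).tolist(),round(float(x["confidence"]),2)) for x in r])
t=np.load("/tmp/top0.npz");s=np.load("/tmp/scene0.npz")
a=cv2.resize(t["p"][70:190,190:350,::-1],None,fx=5,fy=5,interpolation=2);cv2.imwrite("pics/tc.png",a)
a=cv2.resize(s["p"][140:240,210:400,::-1],None,fx=4.2,fy=4.2,interpolation=2)[:, :800];cv2.imwrite("pics/sc.png",a)
E
```

```text
scene lug_a [([262.4, 178.3], 0.74), ([236.5, 194.6], 0.7)]
scene rail [([339.0, 190.7], 0.62), ([235.5, 194.7], 0.27)]
scene gate_knob []
scene rail_mouth [([340.3, 185.0], 0.62)]
scene lug_a_nose [([235.5, 195.6], 0.78)]
top lug_a [([185.7, 250.0], 0.73), ([223.1, 165.3], 0.62), ([219.2, 121.6], 0.54)]
top rail [([298.5, 119.6], 0.57)]
top gate_knob [([328.8, 132.3], 0.63)]
top rail_mouth [([299.1, 121.4], 0.97)]
top lug_a_nose [([185.3, 254.2], 0.67), ([223.3, 164.8], 0.51)]
```

View pics/tc.png

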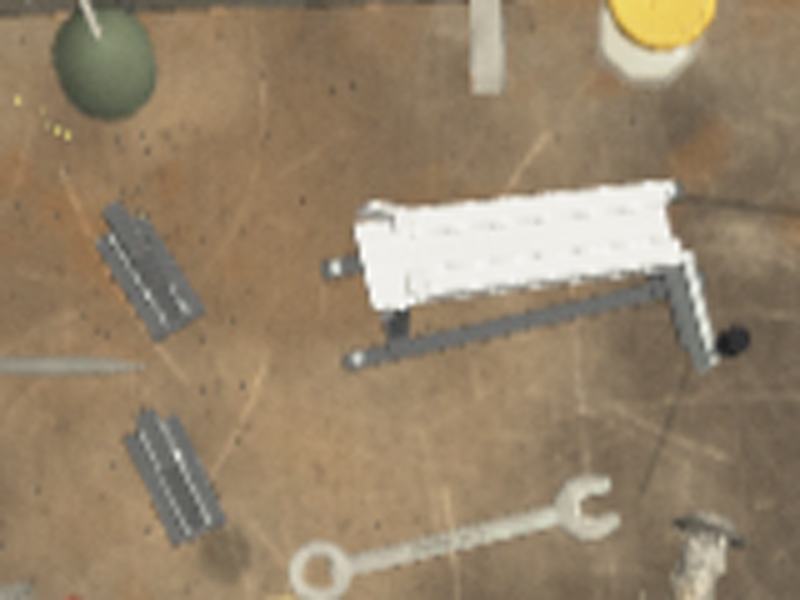

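View pics/sc.png

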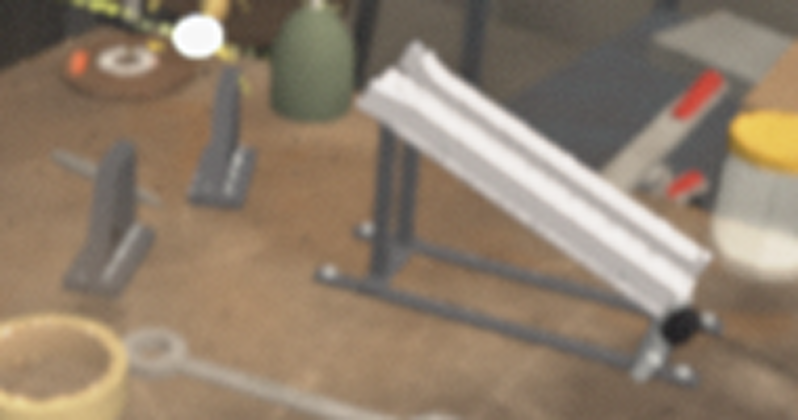

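```bash
python3 - <<'E'
from h import *
for n in("top","scene"):
    z=np.load(f"/tmp/{n}0.npz");d=z["d"].astype(float);C=cloud(n,d);ok=d>0
    print(n,"bench z",np.round(np.percentile(C[...,2][ok&(abs(C[...,2])<.03)&(C[...,0]>.3)&(C[...,0]<.6)&(abs(C[...,1])<.2)],[10,50,90]),4))
    cs={"top":[(220,124),(224,165),(186,252)],"scene":[(263,172),(236,193)]}[n]
    for c in cs:
        u0,v0=c;w=25
        S=C[v0-w:v0+w,u0-w:u0+w].reshape(-1,3);S=S[np.isfinite(S).all(1)]
        k=S[(S[:,2]>.006)&(S[:,2]<.1)];
        med=np.median(k,0); k=k[np.linalg.norm(k[:,:2]-med[:2],axis=1)<.06]
        print(c,len(k),np.round(k.mean(0),4),"zmax",k[:,2].max().round(4))
        for lo,hi in((.004,.014),(.014,.03),(.03,.05),(.05,.065),(.065,.085)):
            q=k[(k[:,2]>lo)&(k[:,2]<hi)]
            if len(q): print("   ",lo,len(q),np.round(q.mean(0),4))
    S=C.reshape(-1,3)
    m=(S[:,2]>.03)&(S[:,2]<.18)&(abs(S[:,1]-0)<.3)&(S[:,0]>.35)&(S[:,0]<.75)
    np.save(f"/tmp/C_{n}.npy",C)
E
```

```text
top bench z [-0.0037  0.0013  0.008 ]
(220, 124) 352 [0.5692 0.2068 0.0278] zmax 0.0824
    0.004 186 [0.5654 0.2093 0.0093]
    0.014 57 [0.5643 0.1991 0.0182]
    0.03 25 [0.5621 0.1964 0.0407]
    0.05 18 [0.569  0.2023 0.0571]
    0.065 66 [0.5869 0.2115 0.0756]
(224, 165) 339 [0.436  0.1853 0.0272] zmax 0.0832
    0.004 189 [0.4347 0.1856 0.0098]
    0.014 51 [0.4291 0.1829 0.018 ]
    0.03 21 [0.4201 0.1754 0.0402]
    0.05 12 [0.429  0.1805 0.0583]
    0.065 66 [0.4513 0.1904 0.0743]
(186, 252) 363 [0.1589 0.306  0.0293] zmax 0.0835
    0.004 188 [0.1588 0.3045 0.0097]
    0.014 53 [0.1561 0.2996 0.0193]
    0.03 26 [0.1543 0.2972 0.0402]
    0.05 20 [0.1578 0.302  0.0549]
    0.065 76 [0.163  0.318  0.0744]
scene bench z [-0.0016 -0.      0.0084]
(263, 172) 324 [0.6785 0.2227 0.0397] zmax 0.076
    0.004 50 [0.6568 0.2167 0.0099]
    0.014 73 [0.6836 0.224  0.0223]
    0.03 83 [0.6817 0.2237 0.0406]
    0.05 73 [0.6882 0.2249 0.0573]
    0.065 45 [0.6729 0.2223 0.0706]
(236, 193) 415 [0.4354 0.1759 0.034 ] zmax 0.0761
    0.004 138 [0.4312 0.1711 0.0095]
    0.014 73 [0.4309 0.1742 0.022 ]
    0.03 84 [0.4332 0.1758 0.0399]
    0.05 55 [0.4387 0.1789 0.0577]
    0.065 65 [0.4493 0.1855 0.072 ]
```

```bash
cat > fit.py <<'E'
from h import *
from scipy.optimize import least_squares
def box(p,lo,hi):
    lo=np.array(lo);hi=np.array(hi);q=np.abs(p-(lo+hi)/2)-(hi-lo)/2
    return np.linalg.norm(np.maximum(q,0),axis=1)+np.minimum(q.max(1),0)
def lug(p):
    base=box(p,(-.04,-.02,0),(.04,.02,.01))
    n=np.array([.065,0,.034]);n/=np.linalg.norm(n)
    pl=(p-np.array([.002,0,.075]))@n
    web=np.maximum(box(p,(-.038,-.007,.01),(.036,.007,.075)),pl)
    return np.minimum(base,web)
def rail(p):
    a=[box(p,(0,-.027,-.004),(.22,.027,0)),box(p,(0,.023,-.004),(.19,.027,.020)),box(p,(0,-.027,-.004),(.19,-.023,.020)),
       box(p,(0,.012,.016),(.19,.027,.020)),box(p,(0,-.027,.016),(.19,-.012,.020))]
    return np.min(a,axis=0)
def loc_lug(P,x): 
    c,s=np.cos(x[2]),np.sin(x[2]);q=P-np.array([x[0],x[1],0]);return np.c_[q[:,0]*c+q[:,1]*s,-q[:,0]*s+q[:,1]*c,q[:,2]]
T=np.radians(25)
def railM(yaw): # columns: rail axes in world
    return R.from_euler("ZY",[yaw,-T]).as_matrix()
def loc_rail(P,x): return (P-np.array([x[0],x[1],.04]))@railM(x[2])
def fit(f,loc,P,x0,sc=.002,cut=None):
    x=np.array(x0,float)
    for cutd in (.02,.012,.008):
        k=P[np.abs(f(loc(P,x)))<cutd]
        r=least_squares(lambda y:f(loc(k,y)),x,loss="soft_l1",f_scale=sc,x_scale=[.01,.01,.1]);x=r.x
    return x,len(k),np.abs(r.fun).mean()
E
cat > run1.py <<'E'
from fit import *
C={n:np.load(f"/tmp/C_{n}.npy").reshape(-1,3) for n in("top","scene")}
for nm,c in(("far",(.575,.205)),("near",(.437,.182))):
    for n in("top","scene","both"):
        P=np.vstack(list(C.values())) if n=="both" else C[n]
        k=P[(np.hypot(P[:,0]-c[0],P[:,1]-c[1])<.07)&(P[:,2]>.005)&(P[:,2]<.09)]
        best=min((fit(lug,loc_lug,k,(c[0],c[1],y)) for y in np.arange(-3.1,3.1,.4)),key=lambda r:r[2]-r[1]*1e-5)
        print(nm,n,len(k),np.round(best[0],4),best[1],round(best[2],5))
x0=(.55,-.1,1.5)
for n in("top","scene","both"):
    P=np.vstack(list(C.values())) if n=="both" else C[n]
    k=P[(P[:,0]>.5)&(P[:,0]<.67)&(P[:,1]>-.16)&(P[:,1]<.15)&(P[:,2]>.03)&(P[:,2]<.18)]
    best=min((fit(rail,loc_rail,k,(x,y,w)) for x in(.53,.56,.59) for y in(-.12,-.1,-.08) for w in(1.4,1.57,1.7)),key=lambda r:r[2]-r[1]*1e-5)
    print("rail",n,len(k),np.round(best[0],4),best[1],round(best[2],5))
E
python3 run1.py
```

```text
far top 451 [ 0.5739  0.2043 -2.5574] 309 0.00222
far scene 305 [ 0.5756  0.2017 -2.5666] 293 0.0011
far both 756 [ 0.575   0.2023 -2.5938] 601 0.00177
near top 425 [0.4368 0.185  3.5497] 313 0.00222
near scene 424 [ 0.4386  0.1822 -2.6949] 424 0.00086
near both 849 [0.4384 0.1823 3.5874] 736 0.00147
rail top 1305 [ 0.5991 -0.1376  1.7826] 1128 0.00149
rail scene 1927 [ 0.6002 -0.1342  1.8025] 1594 0.00119
rail both 3232 [ 0.5994 -0.1364  1.7911] 2727 0.00139
```

```bash
cat > ov.py <<'E'
from fit import *
def overlay(n,p,rl,lugs,crop,k,out,j=None):
    im=cv2.resize(p[crop[1]:crop[3],crop[0]:crop[2],::-1],None,fx=k,fy=k,interpolation=cv2.INTER_CUBIC)
    def line(P,col):
        uv=((w2p(n,P)-[crop[0],crop[1]]+.5)*k).astype(int)
        for a,b in zip(uv[:-1],uv[1:]): cv2.line(im,tuple(map(int,a)),tuple(map(int,b)),col,1)
    if rl is not None:
        M=railM(rl[2]);o=np.array([rl[0],rl[1],.04]);g=lambda L:np.array(L)@M.T+o
        for y in(-.027,.027,-.012,.012): line(g([(0,y,.02),(.19,y,.02)]),(0,0,255))
        line(g([(0,-.027,.02),(0,.027,.02)]),(0,0,255));line(g([(.19,-.027,.02),(.19,.027,.02)]),(0,0,255))
        line(g([(0,.027,-.004),(.22,.027,-.004)]),(255,0,0))
        line(g([(.22,-.0316,.02),(.19,-.023,.02)]),(255,0,255));line(g([(.22,.0316,.02),(.19,.023,.02)]),(255,0,255))
        if j is not None:
            a=np.linspace(0,6.3,20)
            for z in(.028,.05): line(g(np.c_[-.005+.009*np.cos(a),.044+j+.009*np.sin(a),a*0+z]),(0,255,255))
    for x in lugs:
        c,s=np.cos(x[2]),np.sin(x[2]);M=np.array([[c,-s,0],[s,c,0],[0,0,1]]);g=lambda L:np.array(L)@M.T+[x[0],x[1],0]
        line(g([(-.04,-.02,.01),(.04,-.02,.01),(.04,.02,.01),(-.04,.02,.01),(-.04,-.02,.01)]),(0,255,0))
        for y in(-.007,.007): line(g([(-.038,y,.01),(-.038,y,.075),(.002,y,.075),(.036,y,.01)]),(0,255,255))
    cv2.imwrite(out,im)
E
python3 - <<'E'
from ov import *
t=np.load("/tmp/top0.npz")["p"];s=np.load("/tmp/scene0.npz")["p"]
L=[(.5750,.2023,-2.5938),(.4384,.1823,-2.6949)]
overlay("top",t,(.5994,-.1364,1.7911),L,(190,70,350,190),5,"pics/o1.png",.04)
overlay("scene",s,(.5994,-.1364,1.7911),L,(210,140,400,240),4.2,"pics/o2.png",.04)
E
```

```text
(no output)
```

View pics/o1.png

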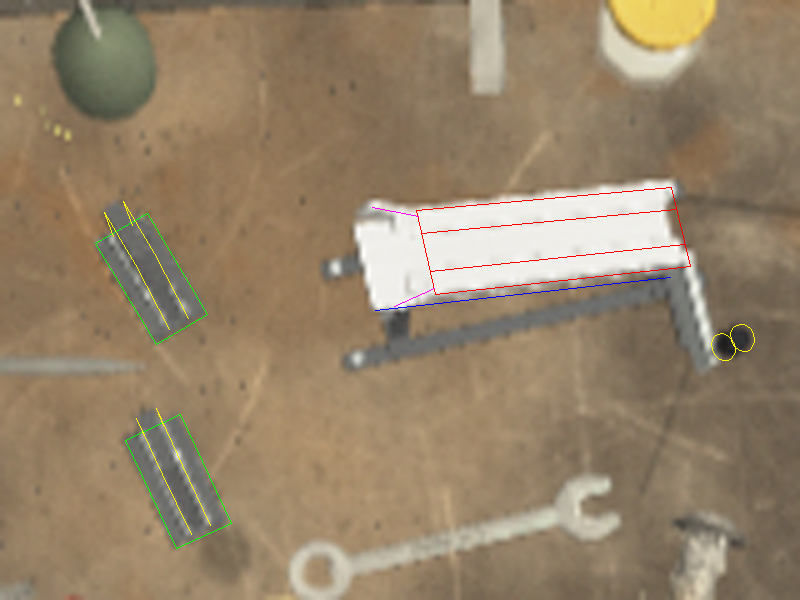

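View pics/o2.png

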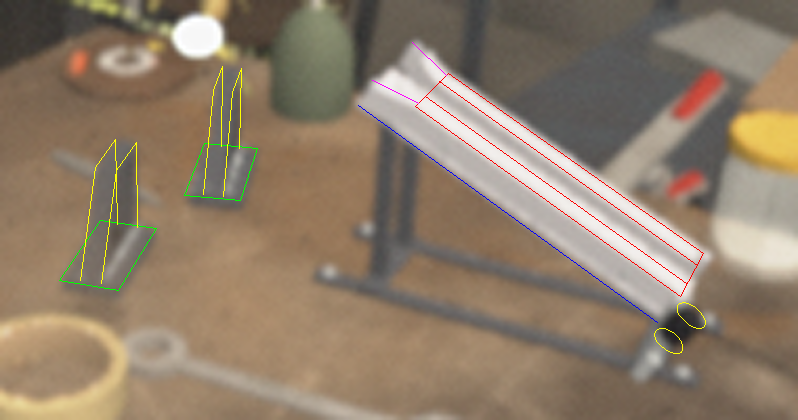

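```bash
cat > k.py <<'E'
from fit import *
RL=np.array([.5994,-.1364,1.7911])
def rw(p): return railM(RL[2])@np.array(p)+np.array([RL[0],RL[1],.04])
def state():
    s=monitor.observe();M=R.from_rotvec(s["ee_rot"]).as_matrix();return s,M
def delta(target,phi=None):
    "tool shift to put grasp point at target (world), turn for tool x yaw phi. shift in current tool axes (before turning)"
    s,M=state();g=s["ee_pos"]+M[:,2]*.18
    y=np.arctan2(M[1,0],M[0,0]);out=M.T@(np.array(target)-g)
    print("grasp",g.round(4),"yaw",round(y,4),"q6",s["joints"][5].round(3),"clock",round(s["clock"],2),"F",s["force"].round(1),"w",round(s["gripper_width"],4))
    print("tool shift",out.round(4),"turn",None if phi is None else [round((-(phi-y)+np.pi)%(2*np.pi)-np.pi,4)])
E
python3 - <<'E'
from k import *
s,M=state();print(M.round(3))
M2=railM(RL[2]);print(M2.round(3))
for j in(.04,.0):
    print("knob",rw([-.005,.044+j,.039]), "fingers", rw([-.005,.044+j+.009+.008+.012,.039]))
print("mouth",rw([.19,0,0]),"end",rw([.22,0,0]))
for ph in(RL[2]+np.pi/2,RL[2]-np.pi/2,RL[2],-1.35): delta(rw([-.005,.125,.039]),ph)
E
```

```text
[[-0.956  0.293  0.   ]
 [ 0.293  0.956  0.   ]
 [-0.     0.    -1.   ]]
[[-0.198 -0.976  0.092]
 [ 0.884 -0.219 -0.412]
 [ 0.423  0.     0.906]]
knob [ 0.52202221 -0.17526196  0.07323291] fingers [ 0.49372311 -0.18159921  0.07323291]
knob [ 0.56105546 -0.16652092  0.07323291] fingers [ 0.53275636 -0.17285817  0.07323291]
mouth [0.56177016 0.03163664 0.12029747] end [0.55582861 0.05816874 0.13297602]
grasp [0.1614 0.5258 0.2247] yaw 2.8438 q6 -0.103 clock 0.6 F [ 1.8 -0.5  0.7] w 0.0938
tool shift [-0.5148 -0.5847  0.1514] turn [np.float64(-0.5181)]
grasp [0.1614 0.5258 0.2247] yaw 2.8438 q6 -0.103 clock 0.6 F [ 1.8 -0.5  0.7] w 0.0938
tool shift [-0.5148 -0.5847  0.1514] turn [np.float64(2.6235)]
grasp [0.1614 0.5258 0.2247] yaw 2.8438 q6 -0.103 clock 0.6 F [ 1.8 -0.5  0.7] w 0.0938
tool shift [-0.5148 -0.5847  0.1514] turn [np.float64(1.0527)]
grasp [0.1614 0.5258 0.2247] yaw 2.8438 q6 -0.103 clock 0.6 F [ 1.8 -0.5  0.7] w 0.0938
tool shift [-0.5148 -0.5847  0.1514] turn [np.float64(-2.0894)]
```

Emit:
jog_arm(series=[[0,[0,0,0],0.145],[0,[0,0,0],0.145],[0,[0,0,0],0.145],[0,[0,0,0],0.145],[0,[0,0,0],0.145],[0,[0,0,0],0.145],[0,[0,0,0],0.145],[0,[0,0,0],0.145],[0,[0,0,0],0.145],[0,[0,0,0],0.145]], squeeze=10)

```text
clock: 1.6
ee_pos: [0.1614, 0.5258, 0.4048]
ee_rot: [-2.415, -2.009, -0.0]
force: [-1.0, -0.2, -0.1]
gripper_width: 0.0174
```

Emit:
jog_arm(series=[[0,[0,0,0],0.145],[0,[0,0,0],0.145],[0,[0,0,0],0.145],[0,[0,0,0],0.145],[0,[0,0,0],0.145],[0,[0,0,0],0.145],[0,[0,0,0],0.145],[0,[0,0,0],0.145],[0,[0,0,0],0.01]])

```text
clock: 2.5
ee_pos: [0.1614, 0.5258, 0.4048]
ee_rot: [-3.122, -0.35, -0.0]
force: [0.1, 0.5, 0.1]
gripper_width: 0.0003
```

```bash
python3 - <<'E'
from k import *
delta(rw([-.005,.130,.039])+np.array([0,0,.012]),RL[2]-np.pi/2)
E
```

```text
grasp [0.1614 0.5258 0.2248] yaw 0.2236 q6 2.517 clock 2.5 F [0.1 0.5 0.1] w 0.0003
tool shift [0.1502 0.7634 0.1394] turn [np.float64(0.0033)]
```

Emit:
jog_arm(series=[[0,[0.009,0.047,0],0],[0,[0.009,0.047,0],0],[0,[0.009,0.047,0],0],[0,[0.009,0.047,0],0],[0,[0.009,0.047,0],0],[0,[0.009,0.047,0],0],[0,[0.009,0.047,0],0],[0,[0.009,0.047,0],0],[0,[0.009,0.047,0],0],[0,[0.009,0.047,0],0]])

```text
clock: 3.5
ee_pos: [0.3535, 0.0856, 0.4051]
ee_rot: [-3.121, -0.356, -0.003]
force: [0.5, 0.8, 0.2]
gripper_width: 0.0004
```

Emit:
jog_arm(series=[[0,[0.009,0.047,0],0],[0,[0.009,0.047,0],0],[0,[0.009,0.047,0.02],0],[0,[0.009,0.047,0.02],0],[0,[0.009,0.047,0.02],0],[0,[0.009,0.047,0.02],0],[0,[0,0,0.02],0]])

```text
clock: 4.2
ee_pos: [0.4671, -0.1736, 0.3064]
ee_rot: [3.12, 0.347, 0.0]
force: [-0.4, 0.2, -0.4]
gripper_width: 0.0008
```

```bash
python3 - <<'E'
from k import *
delta(rw([-.005,.130,.039])+np.array([0,0,.012]),RL[2]-np.pi/2)
p,d=eyes.read_camera("scene");q,_=eyes.read_camera("top")
cv2.imwrite("pics/s1.png",cv2.resize(p[100:260,250:450,::-1],None,fx=3.8,fy=3.7))
cv2.imwrite("pics/t1.png",cv2.resize(q[70:190,230:390,::-1],None,fx=5,fy=5))
E
```

```text
grasp [ 0.4672 -0.174   0.1264] yaw 0.2217 q6 0.88 clock 4.2 F [-0.4  0.2 -0.4] w 0.0008
tool shift [0.0072 0.0132 0.0412] turn [np.float64(0.0014)]
```

View pics/s1.png

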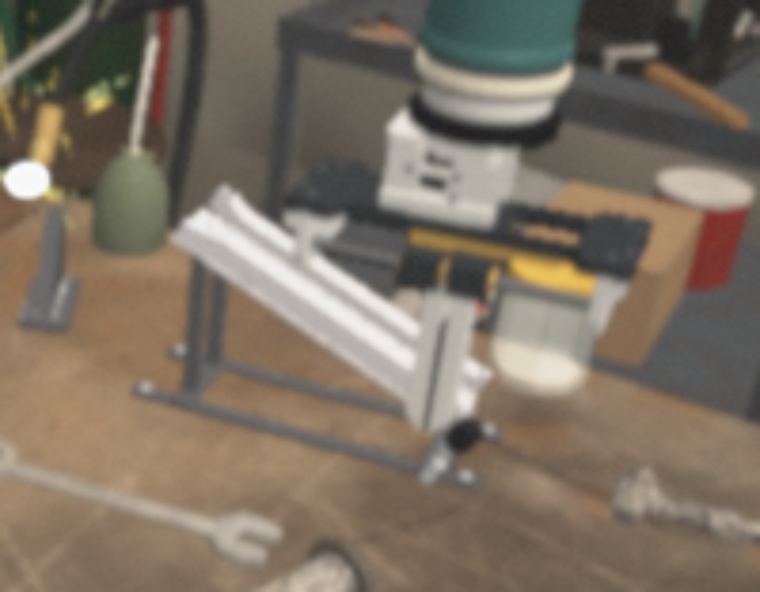

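Emit:
jog_arm(series=[[0,[0,0.013,0],0],[0,[0,0,0.02],0],[0,[0,0,0.021],0],[0,[0.01,0,0],0],[0,[0.01,0,0],0],[0,[0.01,0,0],0]])

```text
clock: 4.9
ee_pos: [0.4997, -0.175, 0.2689]
ee_rot: [3.12, 0.352, 0.006]
force: [-0.0, 0.2, -0.3]
gripper_width: 0.0006
```

```bash
python3 - <<'E'
from k import *
delta(rw([-.005,.061,.039])+np.array([0,0,.012]),RL[2]-np.pi/2)
p,d=eyes.read_camera("scene");q,_=eyes.read_camera("top")
cv2.imwrite("pics/s2.png",cv2.resize(p[160:240,320:420,::-1],None,fx=7,fy=7))
cv2.imwrite("pics/t2.png",cv2.resize(q[70:190,230:390,::-1],None,fx=5,fy=5))
E
```

```text
grasp [ 0.5004 -0.1753  0.0889] yaw 0.2249 q6 0.902 clock 4.9 F [-0.   0.2 -0.3] w 0.0006
tool shift [0.044  0.0049 0.0039] turn [np.float64(0.0046)]
```

View pics/s2.png

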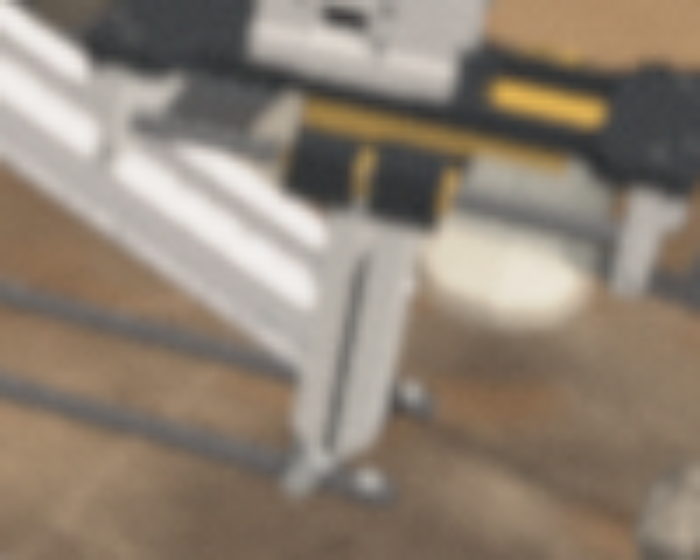

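Emit:
jog_arm(series=[[0,[0.008,0.004,0.003],0],[0,[0.008,0,0],0],[0,[0.006,0,0],0],[0,[0.006,0,0],0],[0,[0.005,0,0],0],[0,[0,0,0],0]])

```text
clock: 5.6
ee_pos: [0.5318, -0.1716, 0.2634]
ee_rot: [-3.122, -0.351, -0.001]
force: [-0.1, 0.4, -0.3]
gripper_width: 0.0008
```

Emit:
jog_arm(series=[[0,[0.004,0,0],0],[0,[0.003,0,0],0],[0,[0,0,0],0]])

```text
clock: 5.9
ee_pos: [0.5382, -0.17, 0.2635]
ee_rot: [-3.121, -0.351, -0.001]
force: [-0.2, -0.3, -0.1]
gripper_width: 0.0005
```

```bash
python3 - <<'E'
from k import *
delta(rw([-.005,.061,.039])+np.array([0,0,.012]),RL[2]-np.pi/2)
q,_=eyes.read_camera("top")
cv2.imwrite("pics/t2.png",cv2.resize(q[70:190,230:390,::-1],None,fx=5,fy=5))
E
```

```text
grasp [ 0.5383 -0.1699  0.0835] yaw 0.2241 q6 0.94 clock 5.9 F [-0.2 -0.3 -0.1] w 0.0005
tool shift [ 0.0059  0.0017 -0.0017] turn [np.float64(0.0038)]
```

Emit:
jog_arm(series=[[0,[0.003,0,0],0],[0,[0.003,0,0],0]])

```text
clock: 6.15
ee_pos: [0.5438, -0.1688, 0.2635]
ee_rot: [-3.122, -0.351, 0.001]
force: [-2.1, 0.2, 1.2]
gripper_width: 0.0006
```

```bash
python3 - <<'E'
from k import *
delta(rw([-.005,.061,.039])+np.array([0,0,.012]),RL[2]-np.pi/2)
p,d=eyes.read_camera("scene")
cv2.imwrite("pics/s3.png",cv2.resize(p[160:240,320:420,::-1],None,fx=7,fy=7))
E
```

```text
grasp [ 0.5437 -0.1687  0.0835] yaw 0.2237 q6 0.947 clock 6.15 F [-2.1  0.2  1.2] w 0.0006
tool shift [ 0.0004  0.0017 -0.0018] turn [np.float64(0.0034)]
```

View pics/s3.png

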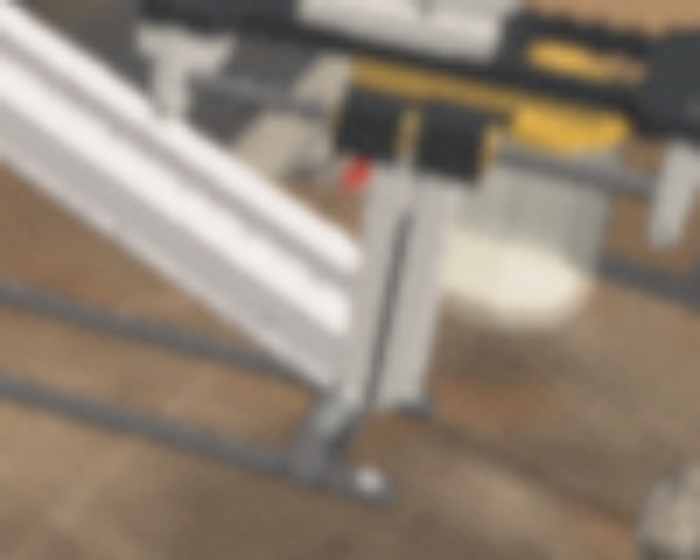

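Emit:
jog_arm(series=[[0,[0.003,0,0],0],[0,[0.002,0,0],0]])

```text
clock: 6.4
ee_pos: [0.5479, -0.1679, 0.2634]
ee_rot: [-3.122, -0.351, 0.008]
force: [-9.0, -1.7, 4.9]
gripper_width: 0.0003
```

Emit:
jog_arm(series=[[0,[0.002,0,0],0],[0,[0,0,0],0]])

```text
clock: 6.6
ee_pos: [0.5487, -0.1678, 0.2633]
ee_rot: [-3.122, -0.35, 0.015]
force: [-11.6, -1.9, 5.4]
gripper_width: 0.0003
```

Emit:
jog_arm(series=[[0,[0.003,0,0],0],[0,[0,0,0],0]])

```text
clock: 6.8
ee_pos: [0.5502, -0.1677, 0.2631]
ee_rot: [3.122, 0.35, -0.025]
force: [-18.3, -2.6, 8.6]
gripper_width: 0.0004
```

Emit:
jog_arm(series=[[0,[-0.03,0,0],0],[0,[-0.04,0,-0.03],0],[0.094,[-0.04,0,-0.05],0],[0.094,[0,-0.05,0],0],[0.094,[0,-0.05,0],0],[0.094,[0,-0.05,0],0]])

```text
clock: 7.4
ee_pos: [0.4212, -0.0421, 0.3337]
ee_rot: [3.122, 0.346, 0.007]
force: [2.1, 0.8, -1.0]
gripper_width: 0.0288
```

```bash
python3 - <<'E'
from ov import *; import k
p,d=eyes.read_camera("scene");q,_=eyes.read_camera("top")
overlay("top",q,k.RL,[],(250,70,350,170),6,"pics/o3.png",0)
overlay("scene",p,k.RL,[],(320,160,420,240),7,"pics/o4.png",0)
E
```

```text
(no output)
```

View pics/o3.png

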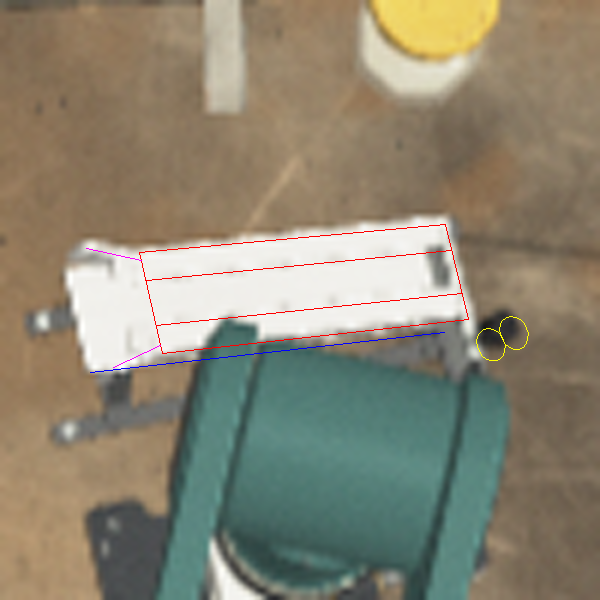

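View pics/o4.png

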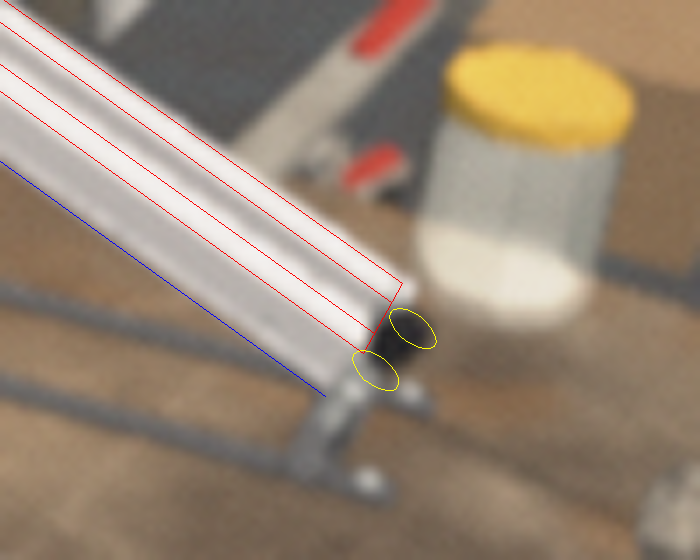

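```bash
python3 - <<'E'
from ov import *; import k
from scipy.ndimage import map_coordinates
M=railM(k.RL[2]);o=np.array([k.RL[0],k.RL[1],.04])
t=np.load("/tmp/top0.npz")["p"].mean(2)
def prof(im,n,base,dirv,rng):
    a=np.linspace(-rng,rng,121)
    P=np.array([np.array(base)+np.array(dirv)*x for x in a])@M.T+o
    uv=w2p(n,P);v=map_coordinates(im,[uv[:,1],uv[:,0]],order=1);return a,v
s=np.load("/tmp/scene0.npz")["p"].mean(2)
# average across rail for y-profile at z=.02
for n,im in(("top",t),("scene",s)):
    V=np.mean([prof(im,n,(x,0,.02),(0,1,0),.045)[1] for x in np.linspace(.03,.17,30)],0)
    a=np.linspace(-.045,.045,121)
    print(n,"across",[ (round(a[i]*1000,1),int(V[i])) for i in range(0,121,4)])
    V=np.mean([prof(im,n,(0,y,.02),(1,0,0),.045)[1] for y in np.r_[np.linspace(-.026,-.013,8),np.linspace(.013,.022,8)]],0)
    print(n,"low end",[ (round(a[i]*1000,1),int(V[i])) for i in range(0,121,5)])
E
```

```text
top across [(np.float64(-45.0), 121), (np.float64(-42.0), 121), (np.float64(-39.0), 121), (np.float64(-36.0), 120), (np.float64(-33.0), 128), (np.float64(-30.0), 179), (np.float64(-27.0), 225), (np.float64(-24.0), 237), (np.float64(-21.0), 237), (np.float64(-18.0), 237), (np.float64(-15.0), 233), (np.float64(-12.0), 231), (np.float64(-9.0), 236), (np.float64(-6.0), 236), (np.float64(-3.0), 236), (np.float64(0.0), 236), (np.float64(3.0), 236), (np.float64(6.0), 235), (np.float64(9.0), 234), (np.float64(12.0), 236), (np.float64(15.0), 237), (np.float64(18.0), 237), (np.float64(21.0), 234), (np.float64(24.0), 216), (np.float64(27.0), 170), (np.float64(30.0), 143), (np.float64(33.0), 121), (np.float64(36.0), 119), (np.float64(39.0), 117), (np.float64(42.0), 115), (np.float64(45.0), 112)]
top low end [(np.float64(-45.0), 119), (np.float64(-41.2), 116), (np.float64(-37.5), 113), (np.float64(-33.8), 115), (np.float64(-30.0), 116), (np.float64(-26.2), 112), (np.float64(-22.5), 109), (np.float64(-18.8), 107), (np.float64(-15.0), 105), (np.float64(-11.2), 106), (np.float64(-7.5), 109), (np.flo
[... 1083 characters left out ...]
8), (np.float64(42.0), 177), (np.float64(45.0), 177)]
scene low end [(np.float64(-45.0), 101), (np.float64(-41.2), 101), (np.float64(-37.5), 101), (np.float64(-33.8), 102), (np.float64(-30.0), 104), (np.float64(-26.2), 106), (np.float64(-22.5), 112), (np.float64(-18.8), 112), (np.float64(-15.0), 112), (np.float64(-11.2), 112), (np.float64(-7.5), 129), (np.float64(-3.7), 183), (np.float64(0.0), 211), (np.float64(3.8), 224), (np.float64(7.5), 230), (np.float64(11.3), 231), (np.float64(15.0), 232), (np.float64(18.8), 232), (np.float64(22.5), 231), (np.float64(26.3), 232), (np.float64(30.0), 232), (np.float64(33.8), 232), (np.float64(37.5), 232), (np.float64(41.3), 231), (np.float64(45.0), 233)]
```

```bash
sed -i 's/^RL=.*/RL=np.array([.6011,-.1380,1.7911])/' k.py; cat >> k.py <<'E'
def lg(x,p):
    c,s=np.cos(x[2]),np.sin(x[2]);return np.array([x[0]+c*p[0]-s*p[1],x[1]+s*p[0]+c*p[1],p[2]])
NEAR=(.4384,.1823,-2.6949);FAR=(.5750,.2023,-2.59)
E
python3 - <<'E'
from k import *
delta(lg(NEAR,(-.024,0,.058)),NEAR[2]+np.pi)
E
```

```text
grasp [ 0.4212 -0.0384  0.1533] yaw 0.2306 q6 1.113 clock 7.5 F [ 0.4 -0.6 -0.2] w 0.0368
tool shift [ 0.0903 -0.2159  0.096 ] turn [np.float64(-0.2161)]
```

Emit:
jog_arm(series=[[0.094,[0.018,-0.043,0],0],[0.094,[0.018,-0.043,0],0],[0.094,[0.018,-0.043,0],0],[0.094,[0.018,-0.043,0],0],[0.094,[0.018,-0.043,0],0],[0.094,[0,0,0],-0.108],[0.094,[0,0,0],-0.108]])

```text
clock: 8.2
ee_pos: [0.4626, 0.1881, 0.3325]
ee_rot: [3.063, 0.696, 0.002]
force: [-0.1, -0.2, 0.1]
gripper_width: 0.0921
```

```bash
python3 - <<'E'
from k import *
delta(lg(NEAR,(-.024,0,.058)),NEAR[2]+np.pi)
q,_=eyes.read_camera("scene")
cv2.imwrite("pics/s5.png",cv2.resize(q[110:230,170:330,::-1],None,fx=5,fy=5))
E
```

```text
grasp [0.4628 0.1881 0.1525] yaw 0.447 q6 1.396 clock 8.2 F [-0.1 -0.2  0.1] w 0.0921
tool shift [-0.0006 -0.0053  0.0945] turn [np.float64(0.0003)]
```

View pics/s5.png

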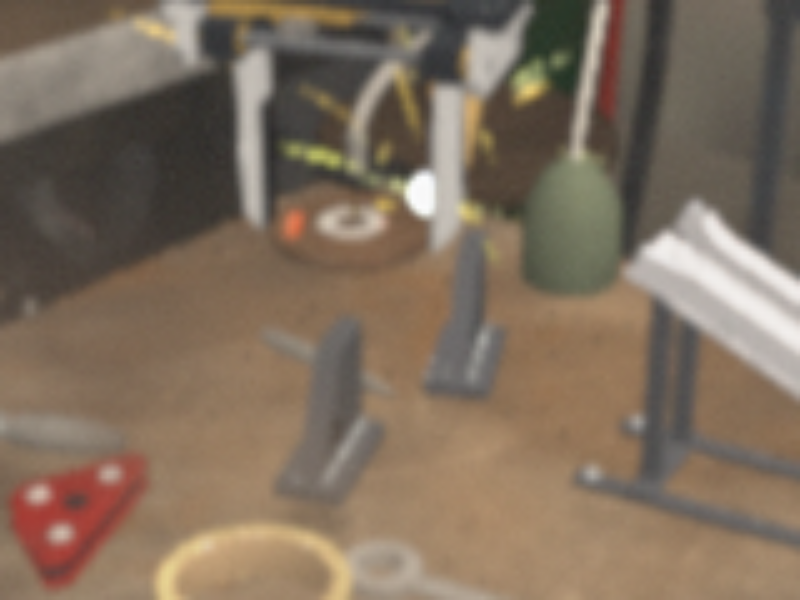

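Emit:
jog_arm(series=[[0.094,[0,-0.005,0.03],0],[0.094,[0,0,0.032],0],[0.094,[0,0,0.032],0],[0.094,[0,0,0],0]])

```text
clock: 8.65
ee_pos: [0.4582, 0.1902, 0.2339]
ee_rot: [3.066, 0.681, -0.015]
force: [0.1, 0.7, -0.4]
gripper_width: 0.094
```

Emit:
jog_arm(series=[[0.0,[0,0,0],0],[0.0,[0,0,0],0],[0.0,[0,0,0],0],[0.0,[0,0,0],0],[0.0,[0,0,0],0],[0.0,[0,0,0],0],[0.0,[0,0,0],0]], squeeze=8)

```text
clock: 9.35
ee_pos: [0.4595, 0.1913, 0.2388]
ee_rot: [-3.066, -0.685, -0.0]
force: [-0.2, 0.5, -0.6]
gripper_width: 0.0412
```

```bash
python3 - <<'E'
from k import *
delta(lg(NEAR,(-.024,0,.058)),NEAR[2]+np.pi)
E
```

```text
grasp [0.4595 0.1913 0.0588] yaw 0.4398 q6 1.411 clock 9.35 F [-0.2  0.5 -0.6] w 0.0412
tool shift [ 0.0011 -0.001   0.0008] turn [np.float64(-0.0069)]
```

Still closing.

Emit:
jog_arm(series=[[0.0,[0,0,0],-0.007],[0.0,[0,0,0],0],[0.0,[0,0,0],0],[0.0,[0,0,0],0],[0.0,[0,0,0],0],[0.0,[0,0,0],0]])

```text
clock: 9.95
ee_pos: [0.4594, 0.1914, 0.2384]
ee_rot: [-3.063, -0.696, 0.0]
force: [0.5, 1.9, -0.7]
gripper_width: 0.0142
```

Emit:
jog_arm(series=[[0.0,[0,0,-0.02],0],[0.0,[0,0,-0.03],0],[0.0,[0,0,-0.03],0],[0.0,[0,0,0],0]])

```text
clock: 10.35
ee_pos: [0.4606, 0.1914, 0.3226]
ee_rot: [3.063, 0.696, 0.014]
force: [-0.0, 0.1, -3.3]
gripper_width: 0.0138
```

```bash
python3 - <<'E'
from k import *
delta(lg(NEAR,(-.024,0,.058)),NEAR[2]+np.pi)
q,d=eyes.read_camera("scene");np.savez("/tmp/scene6.npz",p=q,d=d)
cv2.imwrite("pics/s6.png",cv2.resize(q[110:230,170:330,::-1],None,fx=5,fy=5))
E
```

```text
grasp [0.4622 0.1917 0.1426] yaw 0.4467 q6 1.404 clock 10.35 F [-0.   0.1 -3.3] w 0.0138
tool shift [-0.0022 -0.0019  0.0846] turn [np.float64(0.0)]
```

View pics/s6.png

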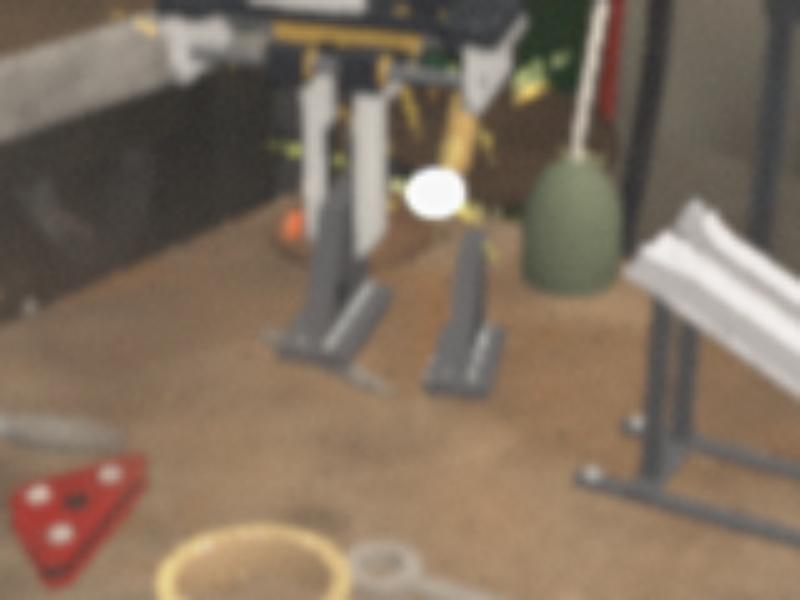

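```bash
cat > tilt.py <<'E'
from k import *
def loc6(P,x): # x,y,z,yaw,pitch(nose down +)
    M=R.from_euler("ZY",[x[3],x[4]]).as_matrix();return (P-x[:3])@M
def fit_held(C,verbose=True):
    s,M=state();g=s["ee_pos"]+M[:,2]*.18
    yaw=np.arctan2(M[1,0],M[0,0])+np.pi
    best=None
    P=C.reshape(-1,3)
    for p0 in(0,.2,.4,.6):
        Rm=R.from_euler("ZY",[yaw,p0]).as_matrix()
        x=np.r_[g-Rm@np.array([-.024,0,.058]),yaw,p0]
        for cut in(.015,.01,.007):
            L=loc6(P,x);m=(np.abs(lug(L))<cut)
            # drop finger points: near grasp in gripper frame
            G=(P-g)@M; m&=~((np.abs(G[:,0])<.014)&(G[:,2]<.024))
            k=P[m]
            if len(k)<40: break
            r=least_squares(lambda q:np.r_[lug(loc6(k,np.r_[q[:3],yaw,q[3]]))],np.r_[x[:3],x[4]],loss="soft_l1",f_scale=.002,x_scale=[.01,.01,.01,.1])
            x=np.r_[r.x[:3],yaw,r.x[3]]
        sc=np.abs(r.fun).mean()-len(k)*1e-5
        if best is None or sc<best[0]: best=(sc,x,len(k),np.abs(r.fun).mean())
    _,x,n,e=best
    gl=loc6(g[None],x)[0]
    print("held",x[:3].round(4),"pitch deg",np.degrees(x[4]).round(1),"n",n,"err",round(e,5),"grasp in lug",gl.round(4))
    return x
E
python3 - <<'E'
from tilt import *
z=np.load("/tmp/scene6.npz");fit_held(cloud("scene",z["d"].astype(float)))
E
```

```text
held [0.4435 0.1813 0.0831] pitch deg 1.7 n 420 err 0.00087 grasp in lug [-0.0215 -0.0016  0.0562]
```

Emit:
jog_arm(series=[[0.0,[0,0,0.03],0],[0.0,[0,0,0],0],[0.0,[0,0,0],0]], squeeze=5)

```text
clock: 10.7
ee_pos: [0.4586, 0.1909, 0.2857]
ee_rot: [3.063, 0.696, -0.01]
force: [0.1, 1.2, -3.3]
gripper_width: 0.0138
```

```bash
cat > look.py <<'E'
from tilt import *
import sys
q,d=eyes.read_camera("scene");x=fit_held(cloud("scene",d.astype(float)))
s,_=state();print("clock",round(s["clock"],2),"w",round(s["gripper_width"],4),"F",s["force"].round(1))
if len(sys.argv)>1:
    u,v=w2p("scene",x[:3])[0].astype(int);u=max(u,80);v=max(v,60)
    cv2.imwrite(sys.argv[1],cv2.resize(q[v-60:v+60,u-80:u+80,::-1],None,fx=5,fy=5,interpolation=2))
E
python3 look.py pics/s7.png
```

```text
held [0.451  0.186  0.0386] pitch deg 14.7 n 439 err 0.00089 grasp in lug [-0.0261 -0.0012  0.0641]
clock 10.75 w 0.0141 F [-0.6  0.6 -3.4]
```

Emit:
jog_arm(series=[[0.0,[0,0,0],0]])

```text
clock: 10.85
ee_pos: [0.4597, 0.1913, 0.2889]
ee_rot: [-3.064, -0.696, -0.001]
force: [0.2, -0.5, -3.3]
gripper_width: 0.0138
```

```bash
python3 look.py pics/s7.png
```

```text
held [0.4539 0.187  0.0419] pitch deg 14.9 n 432 err 0.00093 grasp in lug [-0.0243 -0.0013  0.0633]
clock 10.9 w 0.0138 F [-0.2 -0.1 -2.5]
```

View pics/s7.png

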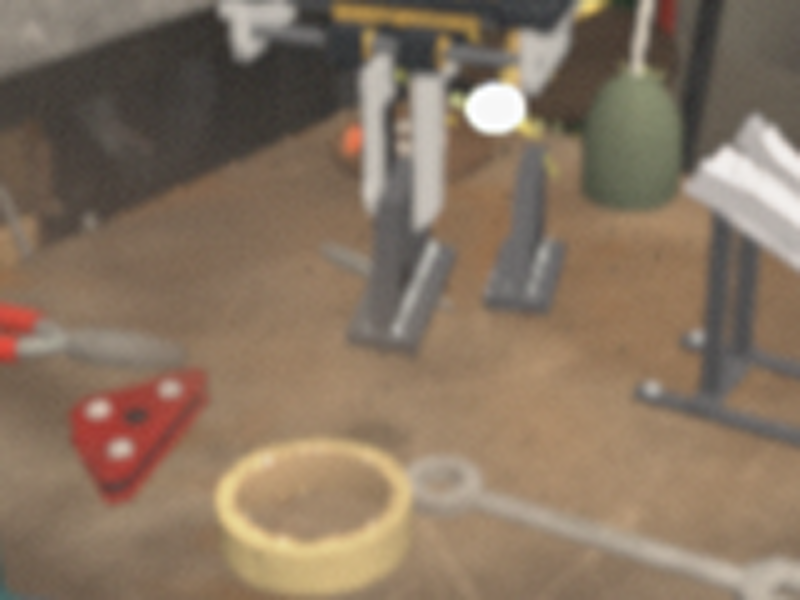

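Emit:
jog_arm(series=[[0.0,[0,0,0],0],[0.0,[0,0,0],0]], squeeze=4.3)

```text
clock: 11.1
ee_pos: [0.4596, 0.1913, 0.2892]
ee_rot: [-3.063, -0.696, -0.002]
force: [-0.4, -0.2, -3.6]
gripper_width: 0.0138
```

```bash
python3 look.py
```

```text
held [0.454  0.1871 0.0422] pitch deg 15.0 n 429 err 0.0009 grasp in lug [-0.0241 -0.0013  0.0628]
clock 11.15 w 0.0136 F [-0.2  0.4 -2.9]
```

Emit:
jog_arm(series=[[0.0,[0,0,0],0],[0.0,[0,0,0],0]], squeeze=3.4)

```text
clock: 11.35
ee_pos: [0.4595, 0.1912, 0.2887]
ee_rot: [-3.063, -0.696, -0.0]
force: [-0.4, -0.3, -3.8]
gripper_width: 0.0139
```

```bash
python3 look.py
```

```text
held [0.4538 0.1871 0.0421] pitch deg 15.2 n 432 err 0.00086 grasp in lug [-0.0241 -0.0013  0.0624]
clock 11.4 w 0.0141 F [ 0.3  0.6 -3.5]
```

```bash
cat >> k.py <<'E'
def gt(nx,nz,pitch,gl,ny=0):
    "grasp-point world target so nose-bottom edge sits at rail (nx,ny,nz); gl=(x,z) of grasp in lug"
    yaw=RL[2]-np.pi
    L=R.from_euler("ZY",[yaw,np.radians(pitch)]).as_matrix()
    return rw([nx,ny,nz])+L@(np.array([gl[0],0,gl[1]])-np.array([.04,0,0]))
E
python3 - <<'E'
from k import *
for a in((.25,.02),(.2,.006),(.16,.002)):
    t=gt(*a,15,(-.024,.0625));print(a,t.round(4));delta(t,RL[2])
E
```

```text
(0.25, 0.02) [0.5435 0.1194 0.2407]
grasp [0.4595 0.1913 0.1087] yaw 0.4469 q6 1.404 clock 11.4 F [ 0.3  0.6 -3.5] w 0.0141
tool shift [ 0.0447  0.1011 -0.132 ] turn [np.float64(-1.3442)]
(0.2, 0.006) [0.5521 0.0809 0.2069]
grasp [0.4595 0.1913 0.1087] yaw 0.4469 q6 1.404 clock 11.4 F [ 0.3  0.6 -3.5] w 0.0141
tool shift [ 0.0358  0.1395 -0.0982] turn [np.float64(-1.3442)]
(0.16, 0.002) [0.5596 0.0472 0.1864]
grasp [0.4595 0.1913 0.1087] yaw 0.4469 q6 1.404 clock 11.4 F [ 0.3  0.6 -3.5] w 0.0141
tool shift [ 0.0281  0.1732 -0.0777] turn [np.float64(-1.3442)]
```

Emit:
jog_arm(series=[[0.0,[0,0,-0.01],0],[0.0,[0,0,-0.02],0],[0.0,[0,0,-0.025],0],[0.0,[0,0,-0.025],0],[0.0,[0,0,-0.02],0],[0.0,[0,0,-0.02],0],[0.0,[0,0,-0.02],0],[0,[0,0,-0.01],0]], squeeze=7)

```text
clock: 12.2
ee_pos: [0.4594, 0.1912, 0.4417]
ee_rot: [-3.063, -0.696, -0.007]
force: [-0.2, 0.2, -3.3]
gripper_width: 0.0139
```

Emit:
jog_arm(series=[[0.0,[0,0,0],-0.1344],[0.0,[0,0,0],-0.1344],[0.0,[0,0,0],-0.1344],[0.0,[0,0,0],-0.1344],[0.0,[0,0,0],-0.1344],[0.0,[0,0,0],-0.1344],[0.0,[0,0,0],-0.1344],[0.0,[0,0,0],-0.1344],[0.0,[0,0,0],-0.1344],[0.0,[0,0,0],-0.1344]])

```text
clock: 13.2
ee_pos: [0.4594, 0.1912, 0.4384]
ee_rot: [-1.957, -2.457, 0.001]
force: [0.4, -0.7, -3.3]
gripper_width: 0.0135
```

```bash
python3 look.py; python3 - <<'E'
from k import *
delta(gt(.25,.02,15,(-.024,.0625)),RL[2])
E
```

```text
held [0.4607 0.1839 0.1917] pitch deg 15.4 n 645 err 0.00097 grasp in lug [-0.0249  0.0002  0.0623]
clock 13.25 w 0.0139 F [ 1.4 -0.  -4.1]
grasp [0.4592 0.1912 0.2584] yaw 1.7997 q6 0.052 clock 13.25 F [ 1.4 -0.  -4.1] w 0.0139
tool shift [-0.089   0.0657  0.0177] turn [np.float64(0.0086)]
```

Emit:
jog_arm(series=[[0.0,[-0.01,0.008,0],0.008],[0.0,[-0.018,0.013,0],0],[0.0,[-0.02,0.015,0.003],0],[0.0,[-0.02,0.015,0.005],0],[0.0,[-0.014,0.01,0.005],0],[0.0,[-0.007,0.005,0.005],0],[0.0,[0,0,0],0]])

```text
clock: 13.95
ee_pos: [0.5434, 0.1173, 0.4189]
ee_rot: [-1.976, -2.44, 0.003]
force: [-0.5, 0.7, -4.1]
gripper_width: 0.0138
```

```bash
python3 look.py pics/s8.png; python3 - <<'E'
from k import *
delta(gt(.25,.02,15,(-.024,.0625)),RL[2])
q,_=eyes.read_camera("top")
cv2.imwrite("pics/t8.png",cv2.resize(q[70:190,190:350,::-1],None,fx=5,fy=5,interpolation=2))
E
```

```text
held [0.5439 0.1112 0.1722] pitch deg 16.3 n 625 err 0.00105 grasp in lug [-0.0257  0.0001  0.0629]
clock 14.0 w 0.0138 F [ 1.4 -0.1 -4.6]
grasp [0.5424 0.1181 0.2397] yaw 1.7815 q6 -0.099 clock 14.0 F [ 1.4 -0.1 -4.6] w 0.0138
tool shift [ 0.001   0.0013 -0.001 ] turn [np.float64(-0.0096)]
```

View pics/s8.png

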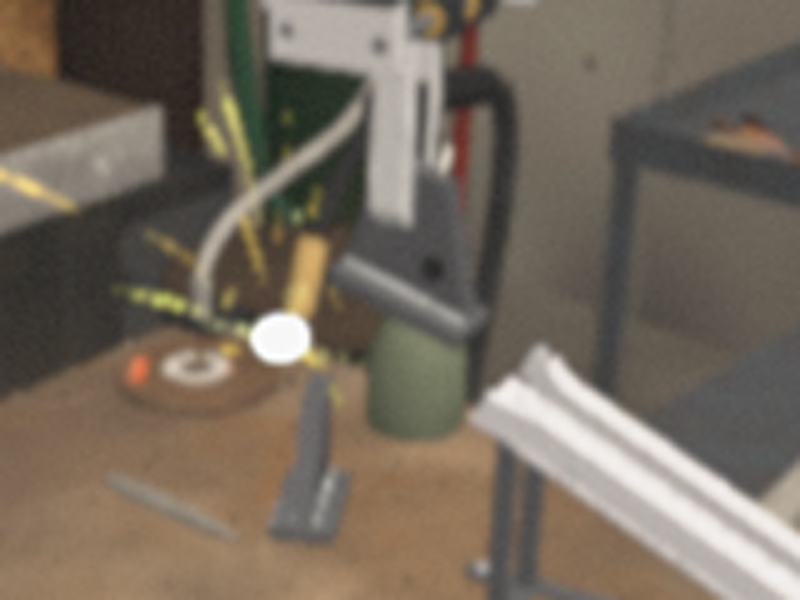

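View pics/t8.png

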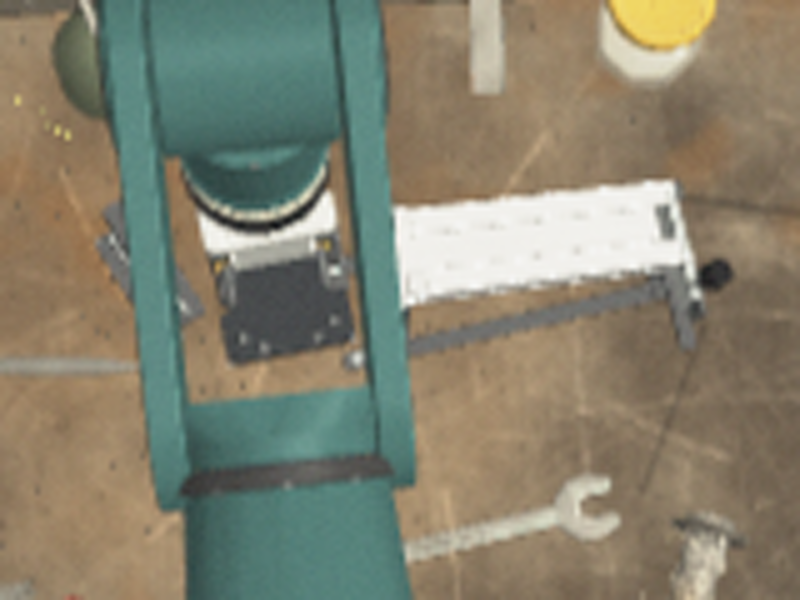

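```bash
python3 - <<'E'
from tilt import *
k=onz("top",(333.2,124.6),.075)[0];print("knob",k, (railM(RL[2]).T@(k-np.r_[RL[:2],.04])).round(4))
x=np.array([.5439,.1112,.1722,RL[2]-np.pi-.01,np.radians(16.3)])
n=R.from_euler("ZY",x[3:]).as_matrix()@np.array([.04,0,0])+x[:3]
for rl in(RL,np.array([.5994,-.1364,1.7911]),np.array([.6002,-.1342,1.8025])): print("nose in rail",(railM(rl[2]).T@(n-np.r_[rl[:2],.04])).round(4))
for a in((.235,.012),(.2,.006),(.18,.004),(.16,.002)):
    delta(gt(*a,16,(-.025,.0625)),RL[2])
E
```

```text
knob [ 0.56521422 -0.16617316  0.075     ] [-0.003   0.0412  0.04  ]
nose in rail [0.2481 0.0017 0.0178]
nose in rail [0.2463 0.0004 0.0186]
nose in rail [ 0.2445 -0.0007  0.0195]
grasp [0.5424 0.1186 0.2403] yaw 1.7825 q6 -0.099 clock 14.05 F [-0.7  0.1 -3.8] w 0.0143
tool shift [-0.01    0.0014  0.0122] turn [np.float64(-0.0086)]
grasp [0.5424 0.1186 0.2403] yaw 1.7825 q6 -0.099 clock 14.05 F [-0.7  0.1 -3.8] w 0.0143
tool shift [-0.0392  0.0016  0.0324] turn [np.float64(-0.0086)]
grasp [0.5424 0.1186 0.2403] yaw 1.7825 q6 -0.099 clock 14.05 F [-0.7  0.1 -3.8] w 0.0143
tool shift [-0.0565  0.0018  0.0426] turn [np.float64(-0.0086)]
grasp [0.5424 0.1186 0.2403] yaw 1.7825 q6 -0.099 clock 14.05 F [-0.7  0.1 -3.8] w 0.0143
tool shift [-0.0738  0.002   0.0529] turn [np.float64(-0.0086)]
```

Emit:
jog_arm(series=[[0.0,[-0.005,0.001,0.006],-0.008],[0.0,[-0.008,0.001,0.008],0],[0.0,[-0.009,0.001,0.007],0],[0.0,[-0.009,0,0.006],0],[0.0,[-0.006,0,0.005],0],[0.0,[0,0,0],0]])

```text
clock: 14.65
ee_pos: [0.5538, 0.0816, 0.3872]
ee_rot: [-1.965, -2.449, 0.003]
force: [-0.5, 0.2, -4.1]
gripper_width: 0.0137
```

```bash
python3 look.py pics/s9.png; python3 - <<'E'
from k import *
delta(gt(.2,.006,16,(-.025,.0625)),RL[2])
E
```

```text
held [0.5551 0.0733 0.1401] pitch deg 13.8 n 629 err 0.00134 grasp in lug [-0.0249  0.0004  0.0638]
clock 14.7 w 0.0137 F [ 0.5  1.  -3.9]
grasp [0.5535 0.0822 0.208 ] yaw 1.7897 q6 -0.173 clock 14.7 F [ 0.5  1.  -3.9] w 0.0137
tool shift [-0.0013 -0.0017  0.    ] turn [np.float64(-0.0014)]
```

View pics/s9.png

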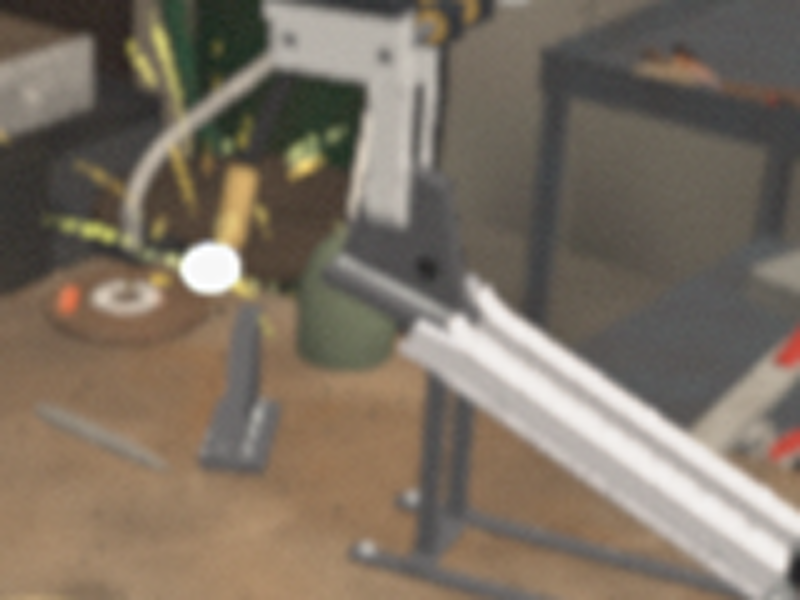

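Emit:
jog_arm(series=[[0.0,[-0.005,0,0.0025],0],[0.0,[-0.006,0,0.003],0],[0.0,[-0.006,0,0.003],0],[0.0,[0,0,0],0]])

```text
clock: 15.1
ee_pos: [0.5576, 0.0653, 0.3795]
ee_rot: [1.965, 2.451, -0.001]
force: [-0.5, -0.0, -2.5]
gripper_width: 0.014
```

```bash
python3 look.py pics/s10.png; python3 - <<'E'
from k import *
delta(gt(.18,.004,16,(-.025,.0625)),RL[2])
E
```

```text
held [0.559  0.0573 0.1328] pitch deg 13.4 n 588 err 0.00146 grasp in lug [-0.0238  0.0004  0.0632]
clock 15.15 w 0.0141 F [-0.8  0.8 -3.3]
grasp [0.5575 0.0656 0.1998] yaw 1.79 q6 -0.203 clock 15.15 F [-0.8  0.8 -3.3] w 0.0141
tool shift [-0.0015 -0.002   0.0021] turn [np.float64(-0.0011)]
```

View pics/s10.png

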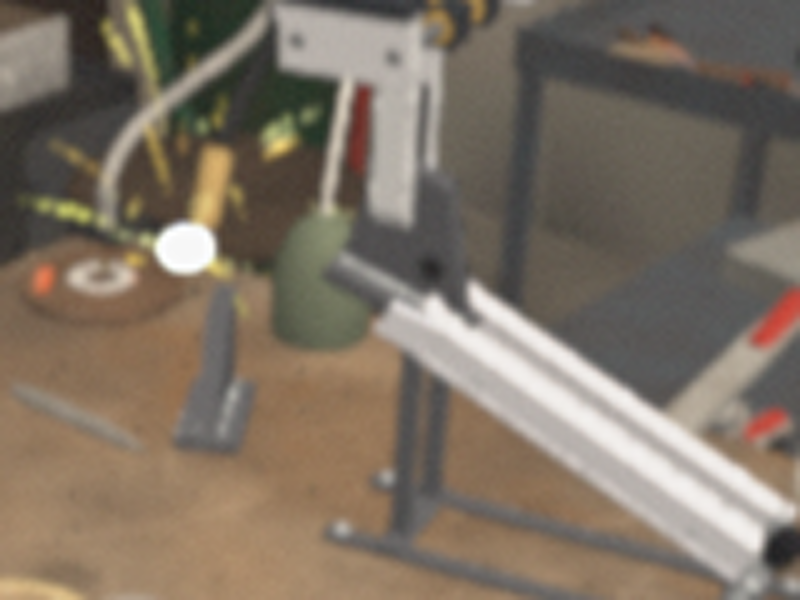

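Emit:
jog_arm(series=[[0.0,[-0.006,0,0.003],0],[0.0,[-0.006,0,0.003],0],[0.0,[-0.006,0,0.003],0],[0.0,[0,0,0],0]], squeeze=5)

```text
clock: 15.55
ee_pos: [0.5617, 0.0473, 0.3731]
ee_rot: [1.963, 2.447, 0.001]
force: [-1.0, -2.8, 3.4]
gripper_width: 0.0143
```

```bash
python3 look.py pics/s11.png; python3 - <<'E'
from k import *
delta(gt(.16,.001,25,(-.025,.0625)),RL[2])
delta(gt(.145,.001,25,(-.025,.0625)),RL[2])
E
```

```text
held [0.5625 0.0426 0.1289] pitch deg 15.6 n 575 err 0.00178 grasp in lug [-0.0215  0.0008  0.0607]
clock 15.6 w 0.0143 F [-1.  -3.2  4.8]
grasp [0.5623 0.047  0.1931] yaw 1.7895 q6 -0.235 clock 15.6 F [-1.  -3.2  4.8] w 0.0143
tool shift [-0.0119 -0.0026  0.0005] turn [np.float64(-0.0016)]
grasp [0.5623 0.047  0.1931] yaw 1.7895 q6 -0.235 clock 15.6 F [-1.  -3.2  4.8] w 0.0143
tool shift [-0.0255 -0.0026  0.0069] turn [np.float64(-0.0016)]
```

View pics/s11.png

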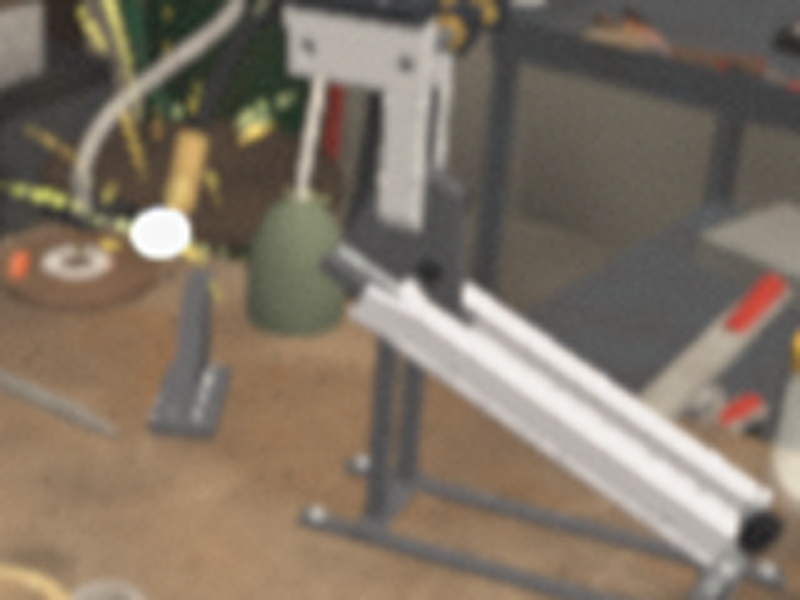

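Emit:
jog_arm(series=[[0.0,[-0.006,0,0.0],0],[0.0,[-0.006,0,0.001],0],[0.0,[-0.006,0,0.003],0],[0.0,[0,0,0],0]], squeeze=4)

```text
clock: 16.0
ee_pos: [0.5656, 0.03, 0.3654]
ee_rot: [-1.965, -2.45, 0.002]
force: [1.2, -2.2, -2.7]
gripper_width: 0.0139
```

```bash
python3 look.py pics/s12.png; python3 - <<'E'
from k import *
delta(gt(.145,.001,25,(-.025,.0625)),RL[2])
E
```

```text
held [0.565  0.0277 0.1228] pitch deg 17.1 n 564 err 0.00219 grasp in lug [-0.0208  0.0007  0.0594]
clock 16.05 w 0.0137 F [-0.7 -0.7 -2.8]
grasp [0.5652 0.0303 0.1857] yaw 1.7898 q6 -0.265 clock 16.05 F [-0.7 -0.7 -2.8] w 0.0137
tool shift [-0.0086 -0.0017 -0.0006] turn [np.float64(-0.0013)]
```

View pics/s12.png

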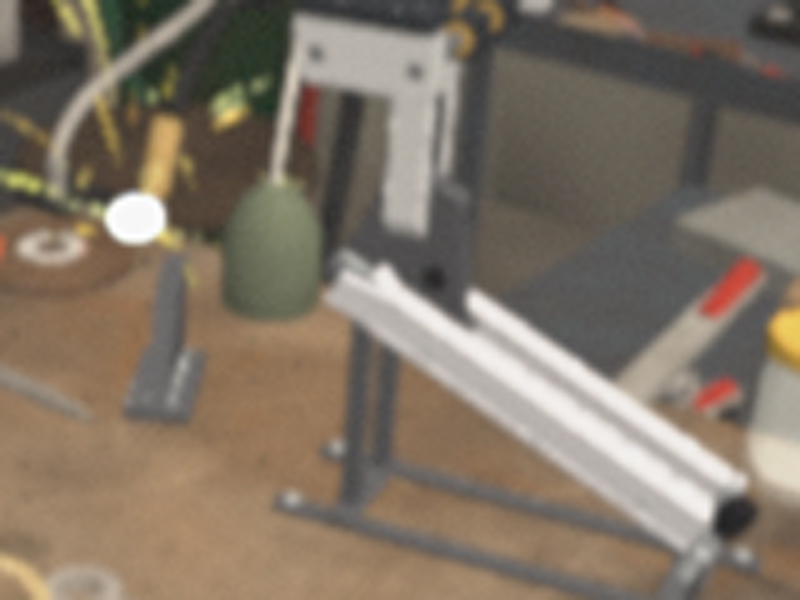

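Emit:
jog_arm(series=[[0.094,[0,0,0],0],[0.094,[0,0,0],0],[0.094,[0,0,0],0],[0.094,[0,0,0],0],[0.094,[0,0,0],0]])

```text
clock: 16.55
ee_pos: [0.5653, 0.0312, 0.3674]
ee_rot: [1.964, 2.452, 0.001]
force: [0.8, -0.2, 0.5]
gripper_width: 0.0507
```

```bash
python3 - <<'E'
from k import *
q,d=eyes.read_camera("scene")
cv2.imwrite("pics/s13.png",cv2.resize(q[110:240,240:400,::-1],None,fx=4.6,fy=4.6,interpolation=2))
delta(lg(FAR,(-.024,0,.058)),FAR[2]+np.pi)
E
```

```text
grasp [0.5654 0.0312 0.1874] yaw 1.791 q6 -0.265 clock 16.6 F [-0.3 -0.  -0.1] w 0.0547
tool shift [0.1727 0.0694 0.1294] turn [np.float64(1.2394)]
```

View pics/s13.png

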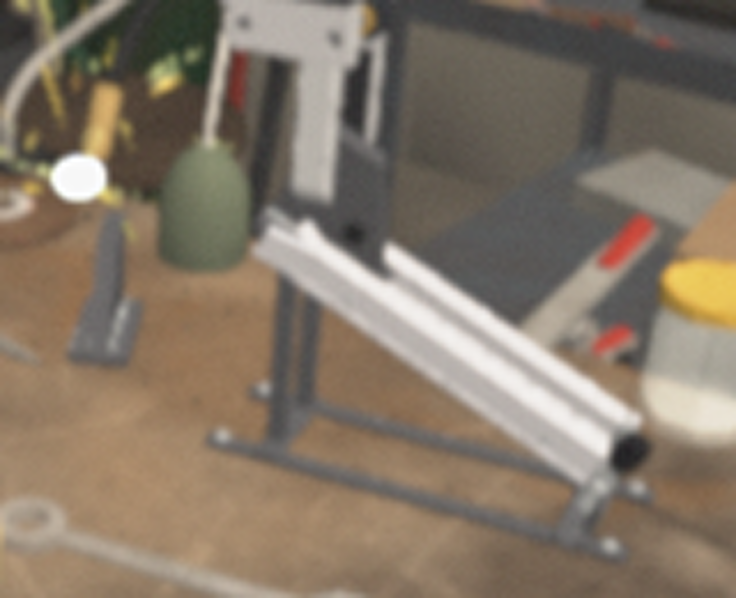

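Emit:
jog_arm(series=[[0.094,[0,0,0],0],[0.094,[0,0,0],0],[0.094,[0,0,0],0],[0.094,[0,0,0],0]])

```text
clock: 17.0
ee_pos: [0.5653, 0.031, 0.3671]
ee_rot: [-1.964, -2.452, -0.0]
force: [0.1, 0.9, -0.6]
gripper_width: 0.0865
```

```bash
python3 look.py; python3 - <<'E'
from k import *
q,d=eyes.read_camera("scene")
cv2.imwrite("pics/s14.png",cv2.resize(q[120:200,280:380,::-1],None,fx=7.5,fy=7.5,interpolation=2))
E
```

```text
held [0.5662 0.0147 0.1219] pitch deg 26.9 n 609 err 0.00323 grasp in lug [-0.0439  0.0027  0.0508]
clock 17.05 w 0.0904 F [-0.2 -0.8  0.5]
```

View pics/s14.png

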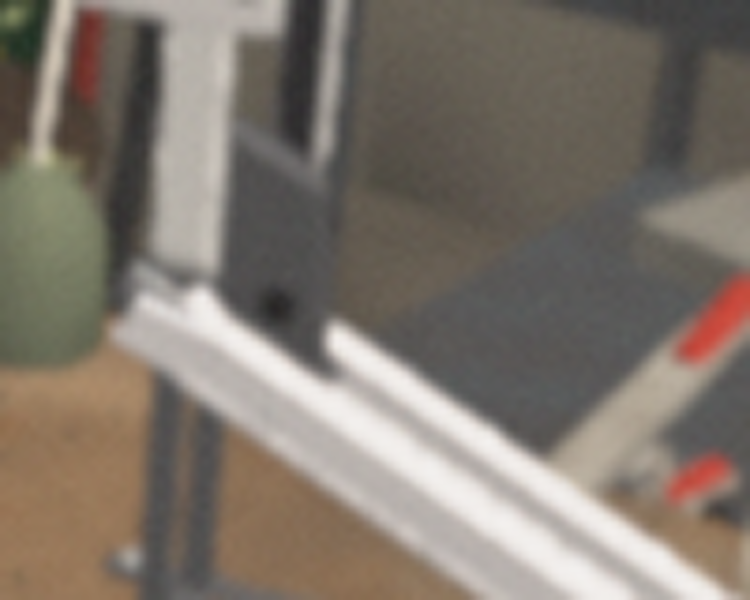

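Emit:
jog_arm(series=[[0.094,[0,0,-0.02],0],[0.094,[0,0,-0.04],0],[0.094,[0,0,-0.04],0],[0.094,[0,0,0],0]])

```text
clock: 17.5
ee_pos: [0.5652, 0.031, 0.4746]
ee_rot: [1.958, 2.444, 0.012]
force: [0.7, -0.7, 0.6]
gripper_width: 0.0938
```

```bash
python3 - <<'E'
from k import *
q,d=eyes.read_camera("scene")
cv2.imwrite("pics/s15.png",cv2.resize(q[120:240,280:400,::-1],None,fx=5,fy=5,interpolation=2))
E
```

```text
(no output)
```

View pics/s15.png

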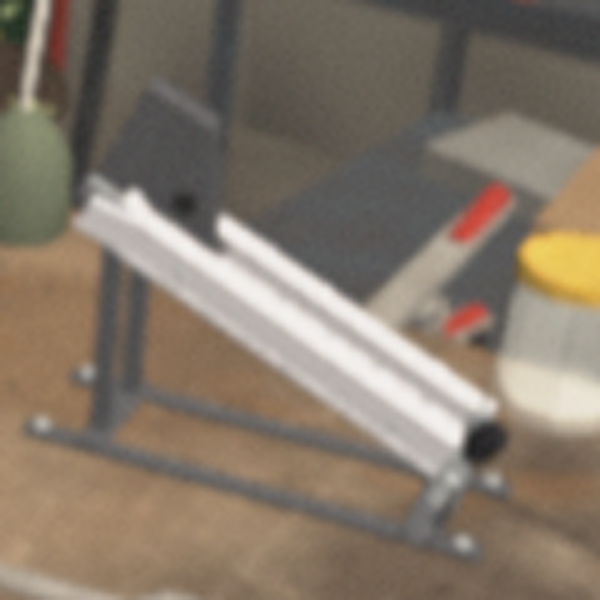

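```bash
cat > inrail.py <<'E'
from k import *
def fitrail(d,nx0,n="scene"):
    C=cloud(n,d.astype(float)).reshape(-1,3);L=(C-np.r_[RL[:2],.04])@railM(RL[2])
    best=None
    for nx in nx0:
        x=np.array([nx+.04,0,.001,0,0,0]) # rail x,y,z of lug origin; yaw,pitch,roll dev
        def loc(P,x): return (P-x[:3])@(R.from_euler("z",np.pi).as_matrix()@R.from_euler("ZYX",x[3:]).as_matrix())
        for cut in(.012,.008,.006):
            q=loc(L,x);m=(np.abs(lug(q))<cut)&(L[:,2]>.023)
            if m.sum()<30: break
            P=L[m];r=least_squares(lambda y:np.r_[lug(loc(P,y)),.3*y[3:]*.02],x,loss="soft_l1",f_scale=.002,x_scale=[.01,.01,.01,.1,.1,.1]);x=r.x
        else:
            e=np.abs(r.fun).mean()-len(P)*1e-5
            if best is None or e<best[0]: best=(e,x,len(P),np.abs(r.fun).mean())
    if best: print("nose x",(best[1][0]-.04).round(4),"y,z",best[1][1:3].round(4),"yaw,pitch,roll deg",np.degrees(best[1][3:]).round(1),"n",best[2],"err",round(best[3],5))
if __name__=="__main__":
    q,d=eyes.read_camera("scene");fitrail(d,np.arange(.0,.19,.02))
E
python3 inrail.py
```

```text
nose x 0.1522 y,z [-0.0021 -0.0017] yaw,pitch,roll deg [ 1.  -0.4  0.8] n 437 err 0.0011
```

Emit:
jog_arm(series=[[0.0,[0.03,0,0],0],[0.0,[0.03,0,0],0],[0.0,[0.02,0,0],0],[0.0,[0,0,0],0],[0.0,[0,0,0],0]], squeeze=10)

```text
clock: 18.1
ee_pos: [0.5479, 0.109, 0.4653]
ee_rot: [-1.962, -2.451, 0.004]
force: [0.0, 0.6, 0.2]
gripper_width: 0.0578
```

```bash
python3 inrail.py;  python3 - <<'E'
from k import *
delta(rw([.255,.002,.05]),RL[2])
E
```

```text
nose x 0.1521 y,z [-0.002  -0.0021] yaw,pitch,roll deg [ 2.  -0.2  0.4] n 438 err 0.00099
grasp [0.5476 0.1084 0.2856] yaw 1.7905 q6 -0.126 clock 18.15 F [-0.1  0.1  0.8] w 0.0537
tool shift [-0.0422 -0.0034  0.0926] turn [np.float64(-0.0006)]
```

```bash
python3 - <<'E'
from k import *
W=rw([.230,-.002,.03]);h=np.array([np.cos(RL[2]),np.sin(RL[2]),0]);print(W)
delta(W+h*.023+[0,0,.019],RL[2])
E
```

```text
[0.56027034 0.0534777  0.16439143]
grasp [0.5476 0.1084 0.2856] yaw 1.7905 q6 -0.126 clock 18.15 F [-0.1  0.1  0.8] w 0.0537
tool shift [-0.0334  0.0006  0.1023] turn [np.float64(-0.0006)]
```

Emit:
jog_arm(series=[[0.0,[-0.03,0,0],0],[0.0,[0,0,0.03],0],[0.0,[0,0,0.04],0],[0.0,[0,0,0.032],0],[0.0,[0,0,0],0],[0.0,[-0.006,0,0],0],[0.0,[-0.006,0,0.001],0],[0.0,[-0.004,0,0.001],0],[0.0,[-0.004,0,0.002],0]])

```text
clock: 19.05
ee_pos: [0.5592, 0.0597, 0.3632]
ee_rot: [1.963, 2.449, 0.004]
force: [-0.3, 0.8, 0.8]
gripper_width: 0.0001
```

```bash
python3 inrail.py;  python3 - <<'E'
from k import *
W=rw([.230,-.002,.03]);h=np.array([np.cos(RL[2]),np.sin(RL[2]),0])
delta(W+h*.008+[0,0,.019],RL[2])
E
```

```text
nose x 0.1652 y,z [-0.0015  0.0239] yaw,pitch,roll deg [  3.3 -17.1   1.3] n 610 err 0.00184
grasp [0.5596 0.0592 0.1822] yaw 1.7899 q6 -0.214 clock 19.1 F [ 0.1 -1.  -0. ] w 0.0004
tool shift [ 0.0022 -0.0006 -0.0012] turn [np.float64(-0.0012)]
```

```bash
python3 - <<'E'
from k import *
q,d=eyes.read_camera("scene")
cv2.imwrite("pics/s16.png",cv2.resize(q[110:240,270:400,::-1],None,fx=4.6,fy=4.6,interpolation=2))
E
```

```text
(no output)
```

View pics/s16.png

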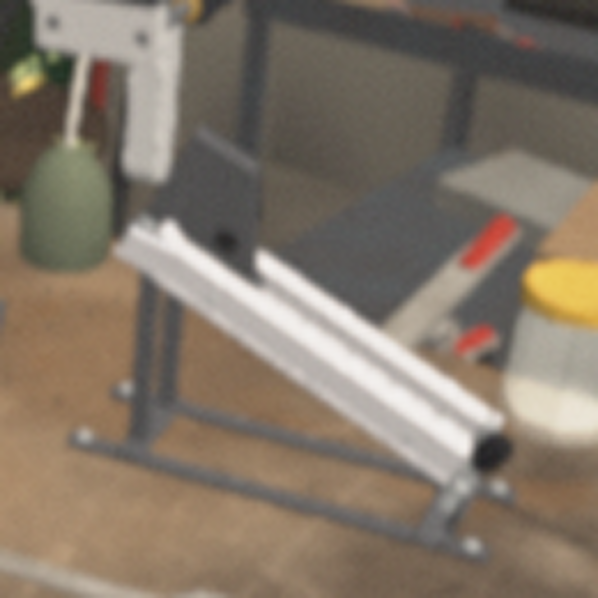

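Emit:
jog_arm(series=[[0.0,[-0.004,0,0.002],0],[0.0,[-0.004,0,0.002],0],[0.0,[-0.003,0,0.001],0]])

```text
clock: 19.45
ee_pos: [0.5612, 0.0493, 0.3557]
ee_rot: [-1.964, -2.452, 0.0]
force: [-0.3, 0.1, -0.7]
gripper_width: 0.0007
```

Emit:
jog_arm(series=[[0.0,[-0.003,0,0.001],0],[0.0,[-0.003,0,0.001],0],[0.0,[-0.003,0,0.001],0]])

```text
clock: 19.75
ee_pos: [0.5632, 0.0405, 0.3529]
ee_rot: [-1.964, -2.452, 0.0]
force: [-0.3, -0.1, 0.1]
gripper_width: 0.0003
```

```bash
python3 - <<'E'
from k import *
q,d=eyes.read_camera("scene")
cv2.imwrite("pics/s17.png",cv2.resize(q[110:240,270:400,::-1],None,fx=4.6,fy=4.6,interpolation=2))
E
```

```text
(no output)
```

View pics/s17.png

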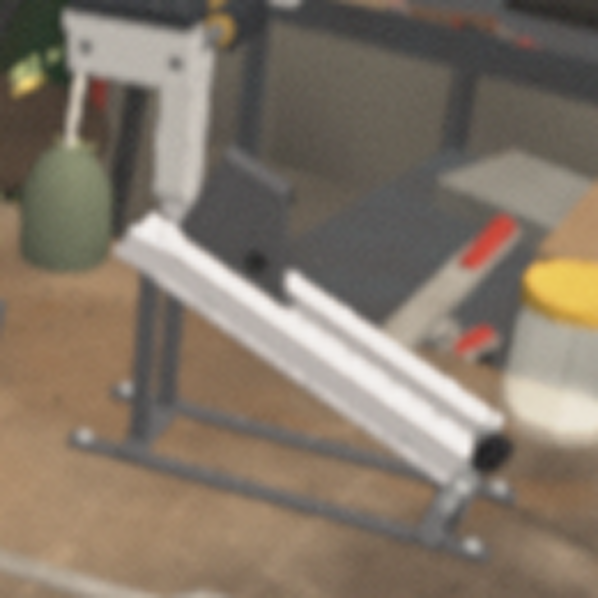

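Emit:
jog_arm(series=[[0.0,[-0.008,0,0.0035],0],[0.0,[-0.008,0,0.0035],0],[0.0,[-0.008,0,0.0035],0],[0.0,[-0.01,0,0.0045],0],[0.0,[-0.01,0,0.0045],0],[0.0,[0,0,0],0]])

```text
clock: 20.4
ee_pos: [0.5728, -0.0037, 0.3324]
ee_rot: [-1.966, -2.449, 0.002]
force: [-0.6, -0.5, 0.2]
gripper_width: 0.0005
```

```bash
python3 - <<'E'
from k import *
s,M=state();g=s["ee_pos"]+M[:,2]*.199;print("tip in rail",(railM(RL[2]).T@(g-np.r_[RL[:2],.04])).round(4))
q,d=eyes.read_camera("scene")
cv2.imwrite("pics/s18.png",cv2.resize(q[110:240,270:400,::-1],None,fx=4.6,fy=4.6,interpolation=2))
E
```

```text
tip in rail [ 0.1639 -0.0014  0.0266]
```

View pics/s18.png

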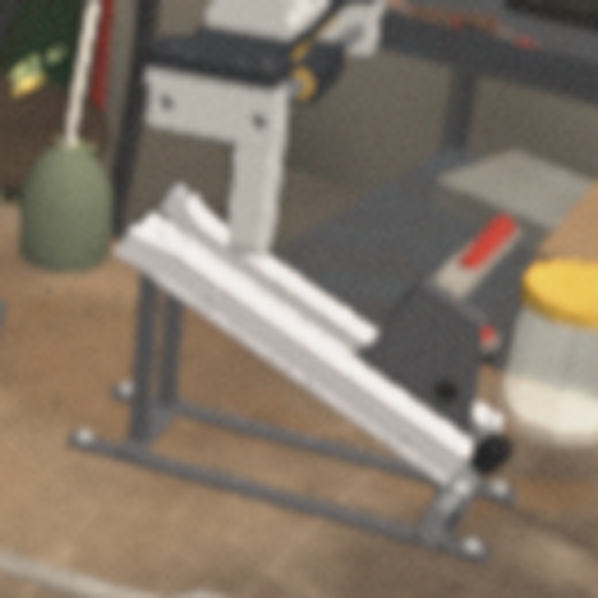

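```bash
python3 inrail.py;  python3 - <<'E'
from k import *
delta(lg(FAR,(-.024,0,.058)),FAR[2]+np.pi)
E
```

```text
nose x 0.0027 y,z [-0.0038 -0.0022] yaw,pitch,roll deg [ 1.2  0.6 -0. ] n 464 err 0.0011
grasp [ 0.5727 -0.0025  0.1533] yaw 1.79 q6 -0.323 clock 20.5 F [-0.1  1.1  1. ] w 0.0002
tool shift [0.2072 0.0695 0.0954] turn [np.float64(1.2384)]
```

Emit:
jog_arm(series=[[0.0,[0,0,-0.03],0],[0.0,[0,0,-0.04],0],[0.094,[0.045,0.015,0],0],[0.094,[0.045,0.015,0],0.1],[0.094,[0,0,0],0.142],[0.094,[0,0,0],0.142],[0.094,[0,0,0],0.142],[0.094,[0,0,0],0.142],[0.094,[0,0,0],0.142],[0.094,[0,0,0],0.142]])

```text
clock: 21.5
ee_pos: [0.5822, 0.0927, 0.404]
ee_rot: [-2.872, -1.272, -0.001]
force: [-0.0, -0.4, 0.5]
gripper_width: 0.0614
```

```bash
sed -i 's/^RL=.*/RL=np.array([.6031,-.1355,1.7911])/' k.py; python3 - <<'E'
from k import *
delta(lg(FAR,(-.024,0,.058)),FAR[2]+np.pi)
E
```

```text
grasp [0.5823 0.0928 0.224 ] yaw 0.8338 q6 0.799 clock 21.5 F [-0.  -0.4  0.5] w 0.0614
tool shift [ 0.0991 -0.0724  0.166 ] turn [np.float64(0.2822)]
```

Emit:
jog_arm(series=[[0.094,[0.033,-0.024,0.02],0],[0.094,[0.033,-0.024,0.02],0],[0.094,[0.033,-0.024,0.02],0],[0.094,[0,0,0],0.141],[0.094,[0,0,0],0.141],[0.094,[0,0,0],0]])

```text
clock: 22.1
ee_pos: [0.5948, 0.2149, 0.3435]
ee_rot: [-3.02, -0.866, 0.0]
force: [0.4, 0.2, -0.1]
gripper_width: 0.0943
```

```bash
python3 - <<'E'
from fit import *; from k import *
q,d=eyes.read_camera("scene");P=cloud("scene",d.astype(float)).reshape(-1,3)
k=P[(np.hypot(P[:,0]-.575,P[:,1]-.202)<.07)&(P[:,2]>.005)&(P[:,2]<.085)]
print(fit(lug,loc_lug,k,FAR))
delta(lg(FAR,(-.024,0,.058)),FAR[2]+np.pi)
cv2.imwrite("pics/s19.png",cv2.resize(q[90:220,180:340,::-1],None,fx=4.6,fy=4.6,interpolation=2))
E
```

```text
(array([ 0.57536   ,  0.20151059, -2.57482616]), 295, np.float64(0.001052026057981705))
grasp [0.5949 0.2146 0.1639] yaw 0.5605 q6 1.267 clock 22.15 F [-0.1 -0.5 -0.2] w 0.094
tool shift [5.000e-04 1.000e-04 1.059e-01] turn [np.float64(0.0089)]
```

View pics/s19.png

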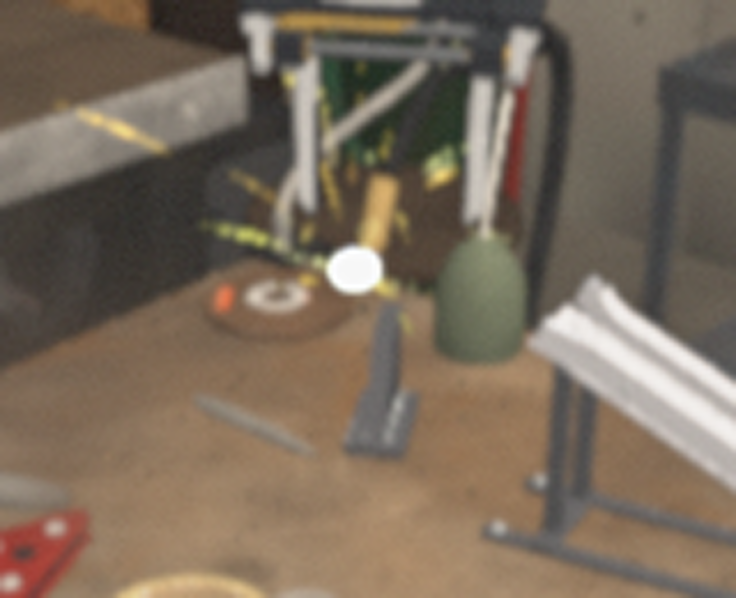

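Emit:
jog_arm(series=[[0.094,[0,0,0.035],0.008],[0.094,[0,0,0.036],0],[0.094,[0,0,0.035],0],[0.094,[0,0,0],0],[0,[0,0,0],0],[0,[0,0,0],0],[0,[0,0,0],0],[0,[0,0,0],0],[0,[0,0,0],0],[0,[0,0,0],0]], squeeze=8)

```text
clock: 23.15
ee_pos: [0.5951, 0.214, 0.2382]
ee_rot: [-3.024, -0.851, -0.001]
force: [0.2, -0.0, 0.5]
gripper_width: 0.0493
```

Emit:
jog_arm(series=[[0.0,[0,0,0],0],[0.0,[0,0,0],0],[0.0,[0,0,0],0],[0.0,[0,0,0],0],[0.0,[0,0,0],0],[0.0,[0,0,0],0],[0.0,[0,0,0],0]])

```text
clock: 23.85
ee_pos: [0.5949, 0.2142, 0.2375]
ee_rot: [-3.023, -0.851, 0.0]
force: [-0.1, 1.9, -0.9]
gripper_width: 0.014
```

Emit:
jog_arm(series=[[0.0,[0,0,-0.02],0],[0.0,[0,0,-0.03],0],[0.0,[0,0,-0.03],0],[0.0,[0,0,0],0]])

```text
clock: 24.25
ee_pos: [0.596, 0.2141, 0.3224]
ee_rot: [3.024, 0.851, 0.015]
force: [0.3, 0.3, -2.8]
gripper_width: 0.014
```

```bash
python3 look.py
```

```text
held [0.5797 0.2017 0.0838] pitch deg 0.7 n 305 err 0.00107 grasp in lug [-0.0213 -0.002   0.0553]
clock 24.3 w 0.0136 F [ 0.5 -0.3 -3.6]
```

Emit:
jog_arm(series=[[0.0,[0,0,0.03],0],[0.0,[0,0,0],0],[0.0,[0,0,0],0]], squeeze=4.7)

```text
clock: 24.6
ee_pos: [0.5941, 0.2137, 0.2839]
ee_rot: [-3.024, -0.851, 0.011]
force: [0.7, -0.6, -2.9]
gripper_width: 0.0137
```

```bash
python3 look.py pics/s20.png
```

```text
held [0.5842 0.2065 0.0392] pitch deg 11.4 n 329 err 0.00106 grasp in lug [-0.025  -0.001   0.0628]
clock 24.65 w 0.0138 F [-0.7 -0.5 -2. ]
```

View pics/s20.png

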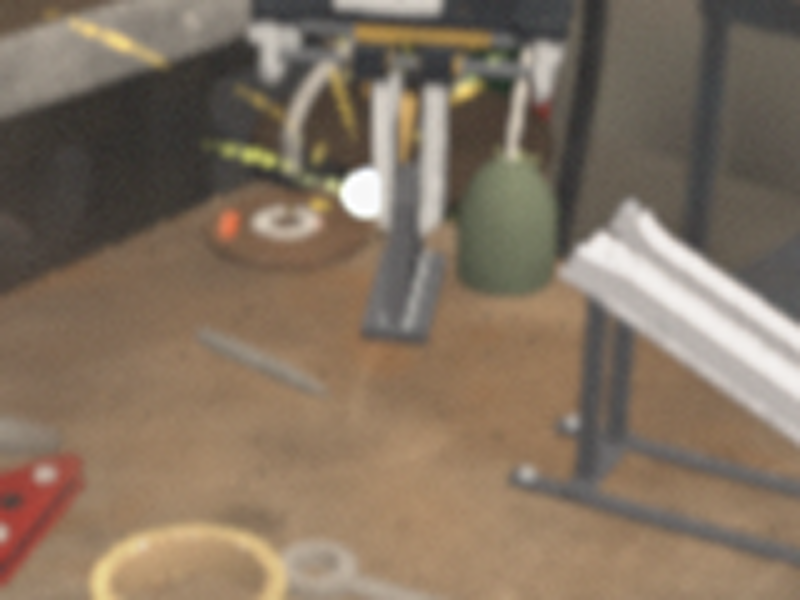

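Emit:
jog_arm(series=[[0.0,[0,0,-0.015],0],[0.0,[0,0,0],0]], squeeze=4)

```text
clock: 24.85
ee_pos: [0.5959, 0.2142, 0.3069]
ee_rot: [3.024, 0.851, 0.011]
force: [0.9, 0.2, -3.1]
gripper_width: 0.0139
```

```bash
python3 look.py
```

```text
held [0.5916 0.2093 0.061 ] pitch deg 15.3 n 332 err 0.00111 grasp in lug [-0.0242 -0.0016  0.0609]
clock 24.9 w 0.0142 F [-0.8  0.  -3.2]
```

Good: 15.3°, same as the first. Lift with a firmer grip and turn.

Emit:
jog_arm(series=[[0.0,[0,0,0],0],[0.0,[0,0,-0.015],0],[0.0,[0,0,-0.025],0],[0.0,[0,0,-0.025],0],[0.0,[0,0,-0.025],0],[0.0,[0,0,-0.02],0],[0.0,[0,0,-0.015],0],[0,[0,0,-0.008],0]], squeeze=7)

```text
clock: 25.7
ee_pos: [0.5948, 0.2139, 0.4382]
ee_rot: [-3.024, -0.851, -0.005]
force: [0.3, -0.1, -2.5]
gripper_width: 0.0139
```

Emit:
jog_arm(series=[[0.0,[0,0,0],-0.122],[0.0,[0,0,0],-0.122],[0.0,[0,0,0],-0.122],[0.0,[0,0,0],-0.122],[0.0,[0,0,0],-0.122],[0.0,[0,0,0],-0.122],[0.0,[0,0,0],-0.122],[0.0,[0,0,0],-0.122],[0.0,[0,0,0],-0.122],[0.0,[0,0,0],-0.122]])

```text
clock: 26.7
ee_pos: [0.595, 0.214, 0.4346]
ee_rot: [-1.984, -2.434, 0.003]
force: [0.2, 0.1, -3.6]
gripper_width: 0.0139
```

```bash
python3 look.py; python3 - <<'E'
from k import *
for a in((.25,.02),(.2,.006)): delta(gt(*a,15,(-.0245,.0615)),RL[2])
E
```

```text
held [0.5958 0.2063 0.1893] pitch deg 14.8 n 530 err 0.00112 grasp in lug [-0.0242  0.0003  0.0612]
clock 26.75 w 0.0138 F [-1.  -0.1 -3.1]
grasp [0.5946 0.2139 0.2547] yaw 1.7769 q6 0.049 clock 26.75 F [-1.  -0.1 -3.1] w 0.0138
tool shift [-0.0793 -0.0669  0.0149] turn [np.float64(-0.0142)]
grasp [0.5946 0.2139 0.2547] yaw 1.7769 q6 0.049 clock 26.75 F [-1.  -0.1 -3.1] w 0.0138
tool shift [-0.1187 -0.0662  0.0487] turn [np.float64(-0.0142)]
```

Emit:
jog_arm(series=[[0.0,[-0.01,-0.008,0],-0.014],[0.0,[-0.016,-0.013,0],0],[0.0,[-0.018,-0.015,0.002],0],[0.0,[-0.018,-0.015,0.004],0],[0.0,[-0.012,-0.01,0.004],0],[0.0,[-0.006,-0.005,0.004],0],[0.0,[0,0,0],0]])

```text
clock: 27.45
ee_pos: [0.5465, 0.1209, 0.421]
ee_rot: [-1.977, -2.441, 0.002]
force: [0.8, 0.3, -3.9]
gripper_width: 0.0142
```

```bash
python3 look.py; python3 - <<'E'
from k import *
for a in((.25,.02),(.2,.006)): delta(gt(*a,15,(-.0245,.0615)),RL[2])
E
```

```text
held [0.5473 0.114  0.1756] pitch deg 15.3 n 612 err 0.00103 grasp in lug [-0.0247  0.001   0.0613]
clock 27.5 w 0.0142 F [ 0.6  0.3 -3.3]
grasp [0.5468 0.1216 0.2413] yaw 1.7812 q6 -0.093 clock 27.5 F [ 0.6  0.3 -3.3] w 0.0142
tool shift [ 0.0013 -0.0012  0.0014] turn [np.float64(-0.0099)]
grasp [0.5468 0.1216 0.2413] yaw 1.7812 q6 -0.093 clock 27.5 F [ 0.6  0.3 -3.3] w 0.0142
tool shift [-0.0382 -0.0008  0.0352] turn [np.float64(-0.0099)]
```

Emit:
jog_arm(series=[[0.0,[-0.005,-0.001,0.007],-0.009],[0.0,[-0.008,0,0.008],0],[0.0,[-0.009,0,0.008],0],[0.0,[-0.009,0,0.006],0],[0.0,[-0.006,0,0.005],0],[0.0,[0,0,0],0]])

```text
clock: 28.1
ee_pos: [0.5544, 0.0846, 0.3862]
ee_rot: [-1.964, -2.45, 0.003]
force: [0.9, -0.3, -3.1]
gripper_width: 0.0141
```

```bash
python3 look.py pics/s21.png; python3 - <<'E'
from k import *
for a in((.2,.006),(.18,.004)): delta(gt(*a,15,(-.0245,.0615)),RL[2])
E
```

```text
held [0.5558 0.0754 0.1406] pitch deg 12.7 n 628 err 0.00136 grasp in lug [-0.0242  0.0005  0.0625]
clock 28.15 w 0.0139 F [ 0.  -0.1 -3.2]
grasp [0.5541 0.0851 0.2069] yaw 1.7908 q6 -0.169 clock 28.15 F [ 0.  -0.1 -3.2] w 0.0139
tool shift [-0.0009 -0.0004  0.0009] turn [np.float64(-0.0003)]
grasp [0.5541 0.0851 0.2069] yaw 1.7908 q6 -0.169 clock 28.15 F [ 0.  -0.1 -3.2] w 0.0139
tool shift [-0.0182 -0.0004  0.0111] turn [np.float64(-0.0003)]
```

View pics/s21.png

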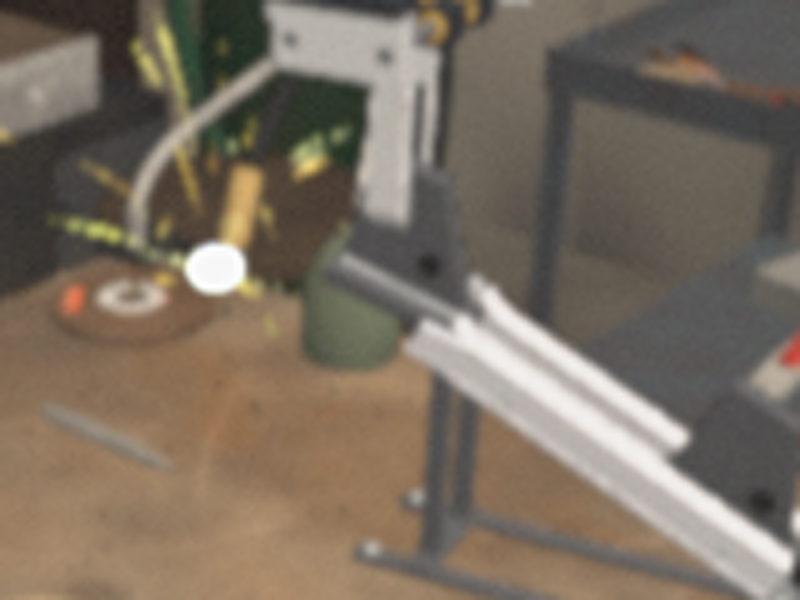

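Emit:
jog_arm(series=[[0.0,[-0.005,0,0.003],0],[0.0,[-0.006,0,0.003],0],[0.0,[-0.006,0,0.003],0],[0.0,[-0.006,0,0.003],0],[0.0,[-0.006,0,0.003],0],[0.0,[-0.006,0,0.003],0]], squeeze=5)

```text
clock: 28.75
ee_pos: [0.5618, 0.0509, 0.3724]
ee_rot: [1.962, 2.451, 0.003]
force: [-4.5, 1.4, 6.6]
gripper_width: 0.0144
```

Emit:
jog_arm(series=[[0.0,[-0.006,0,0.0],0],[0.0,[-0.006,0,0.001],0],[0.0,[-0.006,0,0.003],0],[0.0,[0,0,0],0]], squeeze=4)

```text
clock: 29.15
ee_pos: [0.5659, 0.0328, 0.3643]
ee_rot: [-1.964, -2.451, 0.003]
force: [-2.2, -0.8, -3.8]
gripper_width: 0.0143
```

```bash
python3 look.py pics/s22.png; python3 - <<'E'
from k import *
for a in((.16,.001),(.13,.001)): delta(gt(*a,25,(-.0245,.0615)),RL[2])
E
```

```text
held [0.5651 0.0309 0.1236] pitch deg 17.5 n 525 err 0.0018 grasp in lug [-0.02    0.0009  0.0574]
clock 29.2 w 0.0143 F [-1.8 -1.8 -3.9]
grasp [0.5656 0.0329 0.1844] yaw 1.7907 q6 -0.261 clock 29.2 F [-1.8 -1.8 -3.9] w 0.0143
tool shift [ 0.0046 -0.0002 -0.0071] turn [np.float64(-0.0004)]
grasp [0.5656 0.0329 0.1844] yaw 1.7907 q6 -0.261 clock 29.2 F [-1.8 -1.8 -3.9] w 0.0143
tool shift [-0.0226 -0.0002  0.0056] turn [np.float64(-0.0004)]
```

View pics/s22.png

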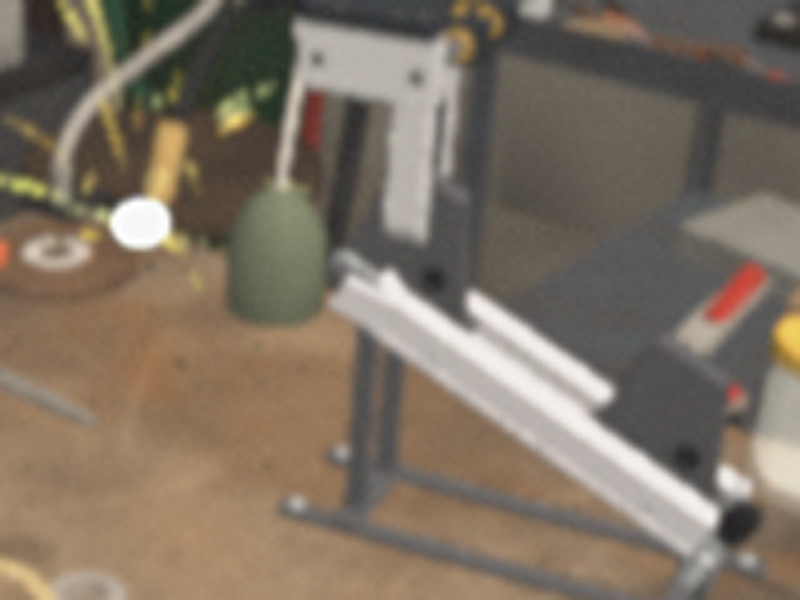

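Emit:
jog_arm(series=[[0.0,[-0.007,0,0.002],0],[0.0,[-0.007,0,0.003],0],[0.0,[-0.007,0,0.003],0],[0.0,[-0.007,0,0.003],0],[0.0,[0,0,0],0]])

```text
clock: 29.7
ee_pos: [0.5722, 0.0054, 0.3537]
ee_rot: [1.965, 2.452, -0.002]
force: [-2.4, -2.2, -3.9]
gripper_width: 0.014
```

Emit:
jog_arm(series=[[0.094,[0,0,0],0],[0.094,[0,0,0],0],[0.094,[0,0,0],0],[0.094,[0,0,0],0],[0.094,[0,0,0],0],[0.094,[0,0,0],0],[0.094,[0,0,0],0]])

```text
clock: 30.4
ee_pos: [0.572, 0.0067, 0.3547]
ee_rot: [1.963, 2.453, 0.0]
force: [0.0, 0.1, -0.5]
gripper_width: 0.0668
```

```bash
python3 inrail.py; python3 - <<'E'
from k import *
q,d=eyes.read_camera("scene")
cv2.imwrite("pics/s23.png",cv2.resize(q[110:240,270:400,::-1],None,fx=4.6,fy=4.6,interpolation=2))
E
```

```text
nose x 0.0001 y,z [-0.0008 -0.0011] yaw,pitch,roll deg [ 1.5 -0.2 -0.4] n 464 err 0.0011
```

View pics/s23.png

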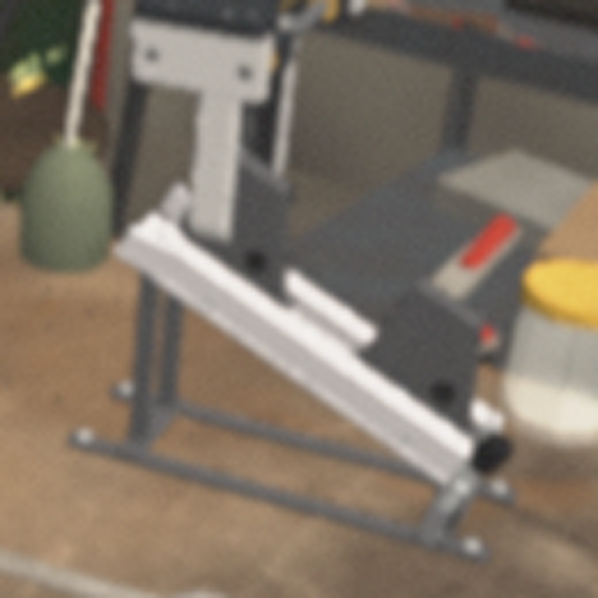

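Emit:
jog_arm(series=[[0.094,[0,0,0],0],[0.094,[0,0,0],0],[0.094,[0,0,-0.03],0],[0.094,[0,0,-0.04],0],[0.094,[0,0,-0.03],0],[0.0,[0.03,0,0],0],[0.0,[0.04,0,0],0],[0.0,[0.02,0,0],0]], squeeze=10)

```text
clock: 31.3
ee_pos: [0.5516, 0.0963, 0.4552]
ee_rot: [-1.961, -2.454, -0.002]
force: [-0.2, 0.0, 0.1]
gripper_width: 0.0735
```

```bash
python3 - <<'E'
from inrail import *
q,d=eyes.read_camera("scene")
fitrail(d,[.0]);fitrail(d,[.08]);fitrail(d,[.11]);fitrail(d,[.13])
cv2.imwrite("pics/s24.png",cv2.resize(q[110:240,270:400,::-1],None,fx=4.6,fy=4.6,interpolation=2))
E
```

```text
nose x 0.0004 y,z [-0.0013 -0.001 ] yaw,pitch,roll deg [ 0.6 -0.2  0.2] n 466 err 0.00108
nose x 0.1054 y,z [ 0.0003 -0.0017] yaw,pitch,roll deg [ 0.2  2.3 -0.2] n 299 err 0.00139
nose x 0.1237 y,z [ 0.0003 -0.0005] yaw,pitch,roll deg [-0.1 -0.5 -0.1] n 457 err 0.00113
nose x 0.1237 y,z [ 0.0003 -0.0005] yaw,pitch,roll deg [-0.1 -0.5 -0.1] n 457 err 0.00113
```

View pics/s24.png

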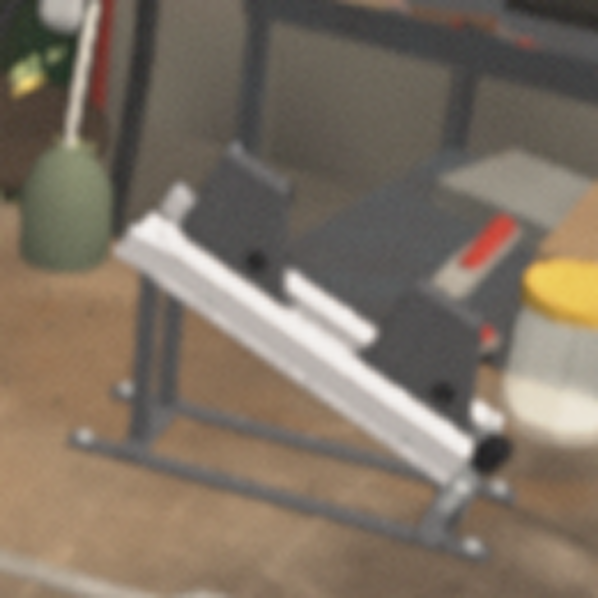

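```bash
python3 - <<'E'
from k import *
h=np.array([np.cos(RL[2]),np.sin(RL[2]),0])
for x in(.202,.16):
    W=rw([x,0,.032]); delta(W+h*(.023 if x>.2 else .008)+[0,0,.019],RL[2])
E
```

```text
grasp [0.5512 0.0988 0.2751] yaw 1.7961 q6 -0.15 clock 31.35 F [ 0.6  1.2 -0.5] w 0.0696
tool shift [-0.0477 -0.0008  0.1016] turn [np.float64(0.005)]
grasp [0.5512 0.0988 0.2751] yaw 1.7961 q6 -0.15 clock 31.35 F [ 0.6  1.2 -0.5] w 0.0696
tool shift [-0.1008 -0.0011  0.1192] turn [np.float64(0.005)]
```

Emit:
jog_arm(series=[[0.0,[-0.02,0,0],0.005],[0.0,[-0.026,0,0],0],[0.0,[0,0,0.02],0],[0.0,[0,0,0.035],0],[0.0,[0,0,0.032],0],[0.0,[0,0,0],0]])

```text
clock: 31.95
ee_pos: [0.5612, 0.0489, 0.3617]
ee_rot: [-1.964, -2.44, 0.011]
force: [-0.3, -0.1, -0.3]
gripper_width: 0.0216
```

Emit:
jog_arm(series=[[0.0,[-0.008,0,0.005],0],[0.0,[-0.008,0,0.005],0],[0.0,[-0.006,0,0.004],0],[0.0,[-0.005,0,0.003],0]])

```text
clock: 32.35
ee_pos: [0.5684, 0.0222, 0.3516]
ee_rot: [1.969, 2.446, 0.002]
force: [-0.5, 0.7, -0.2]
gripper_width: 0.0003
```

```bash
python3 - <<'E'
from inrail import *
s,M=state();g=s["ee_pos"]+M[:,2]*.199;print("tip in rail",(railM(RL[2]).T@(g-np.r_[RL[:2],.04])).round(4),s["gripper_width"])
q,d=eyes.read_camera("scene")
cv2.imwrite("pics/s25.png",cv2.resize(q[110:240,270:400,::-1],None,fx=4.6,fy=4.6,interpolation=2))
E
```

```text
tip in rail [ 0.1938 -0.001   0.0339] 0.00027423897280942655
```

View pics/s25.png

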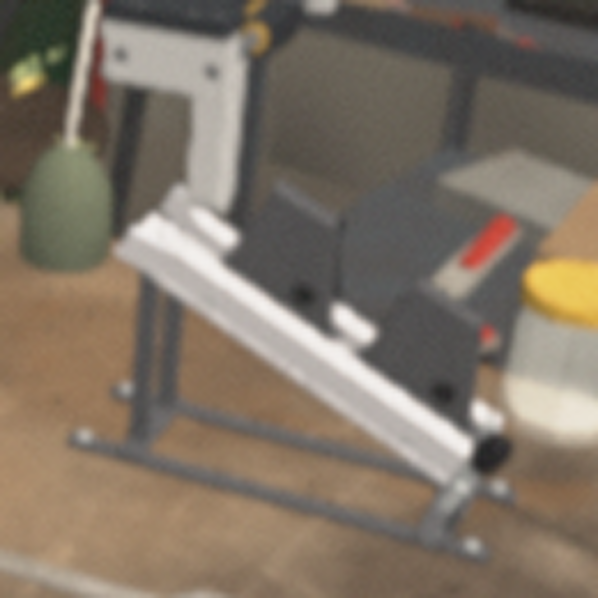

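Emit:
jog_arm(series=[[0.0,[-0.006,0,0.003],0],[0.0,[-0.006,0,0.003],0],[0.0,[0,0,0],0]])

```text
clock: 32.7
ee_pos: [0.5706, 0.0107, 0.344]
ee_rot: [-1.97, -2.447, 0.001]
force: [0.7, 0.4, -0.7]
gripper_width: 0.0004
```

```bash
python3 - <<'E'
from inrail import *
s,M=state();g=s["ee_pos"]+M[:,2]*.199;print("tip in rail",(railM(RL[2]).T@(g-np.r_[RL[:2],.04])).round(4),s["gripper_width"])
q,d=eyes.read_camera("scene")
fitrail(d,[.0]);fitrail(d,[.08]);fitrail(d,[.1])
cv2.imwrite("pics/s26.png",cv2.resize(q[110:240,270:400,::-1],None,fx=4.6,fy=4.6,interpolation=2))
E
```

```text
tip in rail [ 1.801e-01 -1.000e-04  3.190e-02] 0.0004055481067479391
nose x -0.0001 y,z [-0.0011 -0.0008] yaw,pitch,roll deg [ 0.8 -0.3  0.1] n 471 err 0.00105
nose x 0.0798 y,z [-0.0003 -0.0012] yaw,pitch,roll deg [ 1.5  0.1 -0.7] n 457 err 0.00113
nose x 0.0876 y,z [-0.0012  0.0192] yaw,pitch,roll deg [  3.3 -20.4   0.5] n 529 err 0.00196
```

View pics/s26.png

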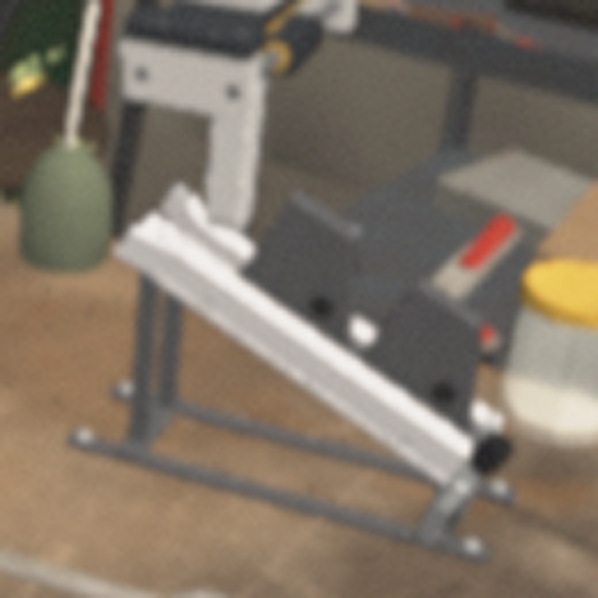

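Emit:
jog_arm(series=[[0.0,[-0.005,0,0.002],0],[0.0,[-0.004,0,0.002],0],[0.0,[-0.002,0,0.001],0]])

```text
clock: 33.05
ee_pos: [0.5729, 0.0003, 0.3393]
ee_rot: [-1.969, -2.448, 0.0]
force: [-0.0, -0.4, 0.0]
gripper_width: 0.0007
```

Emit:
jog_arm(series=[[0.0,[-0.002,0,0.001],0]])

```text
clock: 33.15
ee_pos: [0.5733, -0.0009, 0.3389]
ee_rot: [-1.968, -2.447, -0.003]
force: [-2.3, 4.9, 4.5]
gripper_width: 0.0002
```

Emit:
jog_arm(series=[[0.0,[-0.002,0,0.001],0]])

```text
clock: 33.25
ee_pos: [0.5735, -0.0018, 0.3388]
ee_rot: [-1.965, -2.446, -0.006]
force: [-4.0, 9.0, 7.7]
gripper_width: 0.0006
```

Firm contact (rising force). Back off, raise clear, and check both cameras.

Emit:
jog_arm(series=[[0.0,[0.015,0,-0.003],0],[0.0,[0.02,0,-0.03],0],[0.0,[0.03,0,-0.04],0],[0.0,[0.045,-0.01,-0.04],0],[0.0,[0.045,-0.02,0],0],[0.0,[0.045,-0.02,0],0],[0.0,[0.045,-0.02,0],0],[0.0,[0,0,0],0],[0.0,[0,0,0],0]])

```text
clock: 34.15
ee_pos: [0.4555, 0.2146, 0.4436]
ee_rot: [1.965, 2.45, 0.001]
force: [1.1, -0.4, -0.2]
gripper_width: 0.0004
```

```bash
python3 - <<'E'
from inrail import *
from ov import overlay
q,d=eyes.read_camera("scene");t,_=eyes.read_camera("top")
fitrail(d,[.0]);fitrail(d,[.08])
cv2.imwrite("pics/s27.png",cv2.resize(q[110:240,270:400,::-1],None,fx=4.6,fy=4.6,interpolation=2))
overlay("top",t,RL,[],(190,70,350,190),5,"pics/t27.png",0)
print(monitor.observe()["force"].round(1))
E
```

```text
nose x 0.0003 y,z [-0.0009 -0.0012] yaw,pitch,roll deg [ 0.9  0.2 -0.3] n 470 err 0.0011
nose x 0.0802 y,z [-0.0005 -0.0011] yaw,pitch,roll deg [ 0.8  0.  -0.2] n 453 err 0.00114
[-0.1  0.2  0.3]
```

View pics/s27.png

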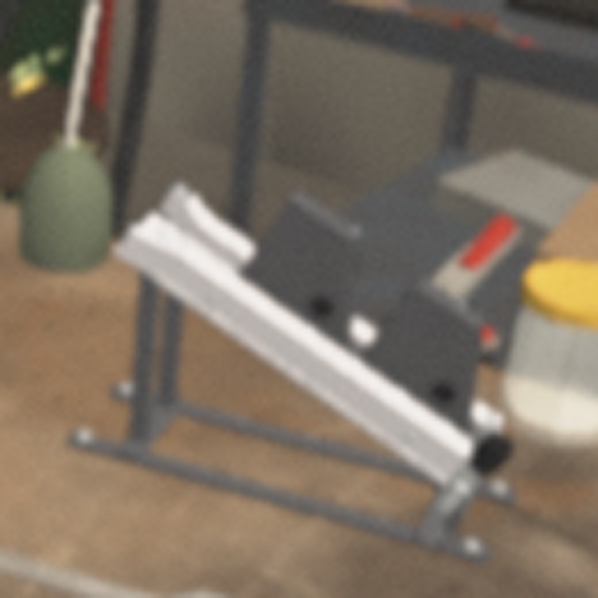

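View pics/t27.png

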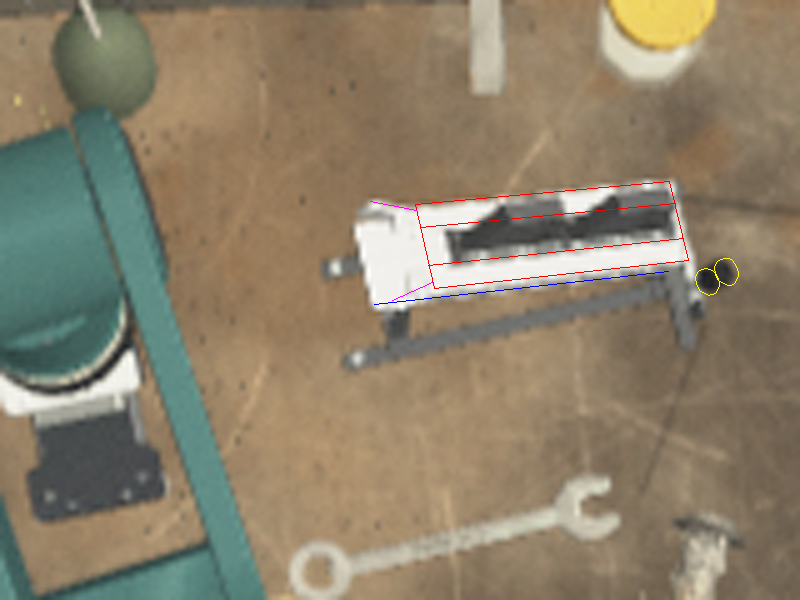

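The pictures show both lugs in the rail with their slopes downhill. The first is at the gate and the second is behind it. The knob is at top crop (716, 275), which is where it should be with the gate shut, and the robot is clear.

```bash
python3 -c "
from cell import ticket
print(ticket.finish_job())"
```

```text
the job is handed in; nothing more can be done
None
```

The job is done and handed in at about 34 s of the 72 s allowed: the gate is shut and both lugs rest in the rail with their sloping sides downhill.

- **Gate:** I shut it first, while the rail was empty, pushing the knob until it met its stop at about 18 N.
- **Lugs:** I gripped each lug lightly so it tilted nose-down to about 15°, fed it in from the high end and let go.
- **Did not slide on release:** Neither lug slid by itself when let go. I pushed each down gently with closed fingers, and pressed the second against the first with about 12 N.

**Last checks:**
- The scene camera puts the lug noses at rail x = 0.3 mm and 80.2 mm. They should be 0 and 80 mm, but I had corrected the rail's position by about 2–3 mm partly from the first lug resting at the gate, so the 0 is not independent. The 80 mm spacing is.
- Both lugs lie flat on the floor to within about 1°.
- The top view shows the knob where it should be with the gate shut. Before the correction it read 41 mm across the rail instead of 44 mm.
- The fingers went about 6 mm further than my first rail fit predicted when shutting the gate. The rail correction explains only part of that.
- The robot was clear of everything, and the blue look-alike was never touched.

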